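# Hang the drip pail on the grill rail

## Task

Take the steel S-hook off the front wall of the teak bin, hook it over the flat rail and slide it gently along the rail until it drops into the notch in the copper strip on top; let go of it there. Then hang the little steel pail by its bail from the hook's lower curl, clear of the ledge, without ramming anything hard against the rail or hook, and leave the other things on the ledge where they are.

Things in the scene. Friction and masses are not known exactly. Their poses are not given: they have to be found in the camera images.
- rail: Fixed flat-bar rail along its own y, on two posts at y = -150 and +150 mm. Origin on the ledge under the bar's middle, z up, -x side faces the robot. Steel bar 8 mm thick (x -4 to +4), 322 mm long, from z = 196 to 242 mm, with a notched copper strip lying on it. Pressing the bare hook on it with over 25 N counts as ramming.
- rail_top (a point): Middle of the steel bar's top, 242 mm above the rail's origin; axes as the rail's. The copper strip on it is 8 mm thick in x, 8 mm high (top 250 mm above the ledge), 200 mm long, rigid, with one square notch in its middle, 24 mm wide in y, 8 mm deep. The strip is clamped so that the notch's middle is anywhere from y = -30 to +30 mm: not measured, find it by sight or feel.
- hook: Loose S-hook of steel strap 18 mm wide (own y), 4 mm thick, about 140 g (varies), teak grip block on top. It lies in its x-z plane. Origin: throat middle at the underside of the upper bridge, the face that rests on a bar. It starts upright over the bin's 8 mm front wall (top 130 mm above the ledge), lower curl (-x) towards the robot, as it must also hang on the rail.
- hook_throat (a point): Middle of the throat's mouth, 24 mm below the hook's origin, axes as the hook's. Throat open downward, 12 mm wide (x -6 to +6 mm). Far lip (+x) ends here, then flares outward to x = 14, z = -34 mm from the hook's origin, the lowest point of the lip, so lift 40 mm to free the hook. The stem (-x) runs straight down to z = -58 mm.
- hook_tip (a point): Upturned end of the lower curl, (-88, 0, -70) mm from the hook's origin, axes as the hook's. From the stem's foot (x = -8, z = -58) the strap slopes out to (-50, -92), runs level at -94 (upper face) from x = -58 to -76, and turns up to this tip. Loaded with the pail, the hook leans up to about 0.1 rad on the rail.
- hook_grip (a point): Point in the teak grip block, 34 mm above the bridge underside. Block 32 mm in x, 16 mm in y, 42 mm in z (4 to 46 mm above the bridge underside, centred 4 mm to +x of the hook's origin). Grasp from above across its 16 mm, fingers closing along the hook's y, fingertips over 12 mm above the bridge underside so that they clear the strip when the hook is in the notch.
- hook_seat (a point): Middle of the upper face of the hook's lower curl, at (-67, 0, -94) mm from the hook's origin, axes as the hook's: where the pail's bail bar comes to lie.
- pail: Loose small steel pail, 80 mm across the rim, 65 mm high, about 280 g (varies), stiff bail fixed upright in its y-z plane: flat legs at y = -20 and +20 mm (44 mm over their outer faces, 36 mm between, 12 mm wide in x) from z = 80 to 131 mm, joined by a round top bar. Origin: centre of the underside, z up. Starts upright on the ledge; front and back alike.
- pail_bar (a point): Middle of the bail's round top bar (7 mm thick, along the pail's y), 126.5 mm above the pail's underside. Axes as the pail's.
- pail_grip (a point): Point midway between the two bail legs, 108 mm above the pail's underside: grasp from above with a finger on the outside of each leg, closing along the pail's y over 44 mm. Axes as the pail's.
- bin: Fixed teak bin 260 mm (x) by 180 mm (y), 130 mm high, walls 8 mm, its lid slid back so that the front 130 mm is open. Origin under its centre; the front wall faces -x, its middle plane at x = -126 mm.
- bowl: Empty stainless mixing bowl, 150 mm across, 60 mm high, origin under its centre; a bystander.
- brush: Red silicone pastry brush lying flat, about 170 mm long in x, 14 mm high; a bystander.
- shaker: Acrylic shaker with a steel top, 65 mm across, 132 mm high, origin under its centre; a bystander.
- trivet: Round cast iron trivet, 160 mm across, 17 mm high, origin under its centre; a bystander.
- jar: Amber glass spice jar, 54 mm across, 90 mm high, origin under its centre; a bystander.
- spatula: Grill spatula lying flat along its x; a bystander.
Not all that is in view belongs to the job. Leave any yellow look-alike of the pail alone.

How it is judged:
On the way:
1. the S-hook sits down in the notch of the rail, let go, before the pail hangs on it (z of hook in the frame of rail between 0.238 and 0.2455 m and x of hook in the frame of rail between -0.008 and 0.008 m and y of hook in the frame of rail between -0.036 and 0.036 m and angle between hook's own z axis and vertical below 0.25 rad and contact force between each of the fingers, pail and hook below 0.1 N), for 0.3 s.
At the end, for the whole second after the job is handed in: Hook let go in the notch: bridge 4.5 mm or more below the strip's top, upright to 0.25 rad. Pail hangs on its lower curl: bail bar within 18 mm of the curl's middle, bearing on it, bottom over 8 mm clear of the ledge, upright to 0.35 rad, nearly still, let go (z of hook in the frame of rail between 0.238 and 0.2455 m and x of hook in the frame of rail between -0.008 and 0.008 m and y of hook in the frame of rail between -0.036 and 0.036 m and angle between hook's own z axis and vertical below 0.25 rad and distance between pail_bar and hook_seat below 0.018 m and contact force between pail and hook above 1 N and height (world z) of pail above 0.008 m and angle between pail's own z axis and vertical below 0.35 rad and linear speed of pail below 0.06 m/s and linear speed of hook below 0.05 m/s); the robot touches nothing.
It fails at once if the hook, before the pail hangs on it, is rammed against the rail with more than 25 N (contact force between hook and rail above 25 N and contact force between pail and hook below 0.1 N).
It fails at once if the pail is rammed against the hook with more than 25 N (contact force between pail and hook above 25 N).
It fails at once if the pail or the robot is rammed against the rail (contact force between any of pail, the arm, the fingers and rail above 15 N).
It fails at once if the pail is tipped over (angle between pail's own z axis and vertical above 0.9 rad).
It fails at once if a bystander is moved by more than 30 mm (distance of any of bowl, brush, shaker, trivet, jar, spatula from where it was at the start of the episode above 0.03 m).
It also fails if it takes over 72 s, if anything falls off the work surface, if the arm or the gripper's body presses on something with over 40 N, if the wrist force passes 120 N, or if a joint passes its speed limit or range.

## Robot

A 7-joint arm with a two-finger parallel gripper is mounted at the origin on the work surface. World frame = base frame: x ahead of the robot, y to its left, z up, the work surface at z = 0. Lengths are in m, angles in rad, forces in N, time in s.
With the tool pointing down it reaches from about 0.4 to 0.875 m from the base axis. Payload 19.3 kg.
Tool frame: the origin (TCP) lies midway between the tips of the shut fingers; the grasp point (between the pads) lies bot.grip_point_offset behind it (bot.grip_point_offset is the distance from the TCP to the grasp point, in m); z points along the fingers, y is the direction in which the jaws open and shut (so a half turn about z gives the same grasp; the last joint's range is limited). The gripper opens to 85 mm and grips with 20 to 120 N. Pads are 22 mm wide; open, the fingers measure 114 mm over their backs; the gripper's body (76 mm by 85 mm) begins 54 mm behind the grasp point. The pads swing forward as they close: fully open they stand 13 mm farther back than shut.
Start: joints at [-1.189, 0.521, -0.036, 1.599, 0.021, 1.021, -0.113], TCP at [0.273, 0.562, 0.231] pointing down, gripper open.
Joint ranges: [-2.91, 2.91], [-0.3, 2.13], [-1.5, 1.42], [0.17, 2.43], [-1.26, 4.41], [0.16, 1.93], [-2.52, 2.52]. Speed limits (rad/s): [1.89, 1.89, 2.39, 2.39, 3.01, 3.01, 3.01].

## Interface

Orientations are given as [roll, pitch, yaw] about the fixed x, y, z axes, in that order (R = Rz(yaw) Ry(pitch) Rx(roll)).
In Python, from workcell import bot gives the robot as it stands.
- The arm moves only by the tool servo_tool, never from a script. Its argument "rows" is a list that holds one entry, the list of rows, each a list of 6 numbers: the shift along the tool's x, y, z in cm, then the turn, a rotation vector about the tool's x, y, z in degrees. A call has 1 to 5 rows; each row shifts and turns the commanded pose from where the row before left it, along the tool's axes as they then stand; what a row does not reach is not made up. A row lasts 1/8 s, in which the tool goes at most 62.5 mm and 10.7 degrees, less where a joint would pass 70% of its speed; a pose out of reach is approached as far as the arm can. A call is refused whole if a number of a shift passes 6.25 or a number of a turn 10.7, either way. A call with a gripper value outside its range is refused whole. "grip" is the opening, from -1 (shut) to 1 (fully open), so that 0 is half open, set as the call begins (left out, the last holds). The fingers move at their own pace and stop on an object; "squeeze" is the grip in N (left out, the last holds). Time passes only in rows, so rows that do not move let the fingers close. It gives the time, the measured TCP pose, the force and the opening at its end, in the units of the state.
- bot.observe(): the state, without advancing time (a new reading comes with each control period).
- bot.grab_frame(name): name is "side" or "top"; returns a dict with "image" (384x512x3 uint8, red, green, blue), "K" (3x3 intrinsics, pixels), "dist" ([k1, k2, p1, p2, k3] as OpenCV has them; the pictures are not rectified), "R" (3x3) and "t" (3): a world point X has camera coordinates R X + t. Camera axes: x right, y down, z forward; pixel columns grow to the right and rows downward; lengths in m; the calibration is good to about 2 mm. A picture is of the moment at which its call begins. There is no depth.
- bot.job_done(): hands the job in, once; it reports no verdict.
The state is a dict: "clock": time; "qpos": joint angles; "qd": joint speeds; "joint_efforts": joint torques, N m; "position": TCP position; "tool_rot": TCP orientation; "force": force on the tool from outside, world axes, zero at the start; "moment": the same for the moment, N m; "grip_width": finger opening in m.
Only numpy, scipy, OpenCV 4.12 (cv2) and the standard library are available. Lean on these libraries where they do the work, as an engineer would, in place of code of your own. Each camera call takes 0.05 s, during which the arm holds its last target.

## Working session

There is one attempt and no reset: what is moved stays moved. The work goes in short steps, Python scripts to look and compute and a tool call to move; the robot and the scene stay as the last step left them, time stands still between calls to the robot, and variables do not carry over. Pictures are saved under pics/ and viewed, and the job is handed in when it is done.

Besides the shell and the picture viewer there is one more tool, called after "Emit:" as name([rows], argument=value, ...), one row to a line, values as JSON. servo_tool: Moves the arm, as the interface text tells. Its arguments: {"type":"object","properties":{"rows":{"type":"array"},"grip":{"type":"number"},"squeeze":{"type":"number"}},"required":["rows"]}

```bash
mkdir -p pics; ls; python3 - <<'E'
from workcell import bot
import cv2
for n in ["side","top"]:
    f=bot.grab_frame(n)
    cv2.imwrite(f"pics/{n}0.png",f["image"][:,:,::-1])
    print(n,f["K"].tolist(),f["dist"],f["R"].tolist(),f["t"])
    import numpy as np; print(-f["R"].T@f["t"])
print(bot.observe(),bot.grip_point_offset)
E
```

```text
pics
side [[424.43117441287615, 0.0, 251.68680248648482], [0.0, 424.43117441287615, 198.2392400192625], [0.0, 0.0, 1.0]] [-0.15611813  0.          0.          0.          0.        ] [[0.792953661742888, -0.6091096186213459, 0.014490094254513896], [-0.34035723229915027, -0.4625602420588486, -0.8186543696140158], [0.5053527923641151, 0.6442231717110292, -0.5741037016779926]] [-0.45643231  0.3006078   1.13962684]
[-0.11166989 -0.87314211  0.90697162]
top [[347.175823205335, 0.0, 246.39504301217193], [0.0, 347.175823205335, 193.54698646393325], [0.0, 0.0, 1.0]] [-0.08435691  0.          0.          0.          0.        ] [[-0.026144380399483164, -0.999426197567203, 0.021534785577975803], [-0.9950860685190908, 0.023960793613556852, -0.09607078957012982], [0.09549967336460767, -0.023940676384989725, -0.9951415258150383]] [-0.01830827  0.59989932  0.98546969]
[ 0.50236076 -0.00907902  1.03870888]
{'clock': 0.1, 'qpos': array([-1.18917175,  0.52194983, -0.03631285,  1.59992812,  0.02119856,
        1.0211141 , -0.11280144]), 'qd': array([ 1.04749684e-03, -7.28874440e-04, -1.95042262e-04, -1.01273660e-03,
       -5.55786406e-05, -5.10311164e-04, -1.02971286e-03]), 'joint_efforts': array([ 2.10933256e-03, -9.28490710e+01,  1.98339298e+00, -3.70530117e+01,
        1.81324087e-02,  5.39156361e-03,  2.37860428e-05]), 'position': array([0.27278819, 0.5619982 , 0.2307945 ]), 'tool_rot': array([-3.14058107e+00,  7.70072653e-05,  2.68974188e+00]), 'force': array([ 0.61879062, -0.73903895, -1.50579281]), 'moment': array([ 0.00436379, -0.04255761,  0.03993692]), 'grip_width': 0.08535299806045492} 0.0187
```

View pics/side0.png

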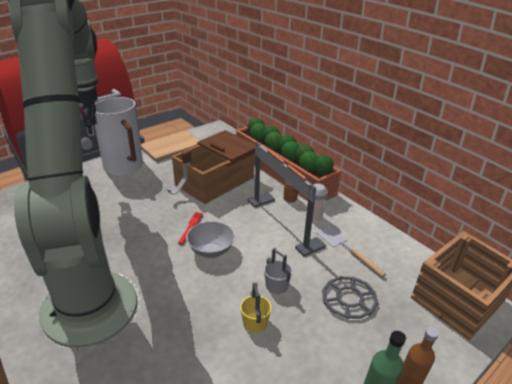

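View pics/top0.png

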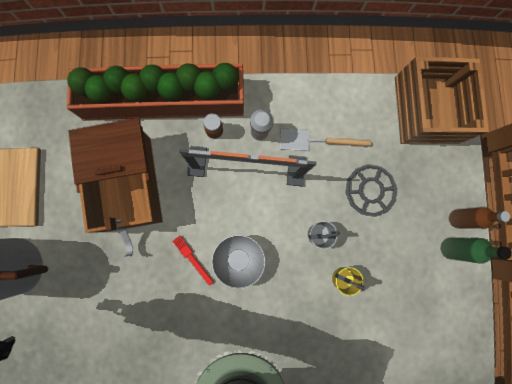

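```bash
cat > h.py <<'E'
from workcell import bot
import cv2, numpy as np
def ray(f,px):
    p=cv2.undistortPoints(np.array([[px]],float),f["K"],f["dist"])[0,0]
    d=f["R"].T@np.array([p[0],p[1],1.]); return -f["R"].T@f["t"],d
def onz(f,px,z):
    c,d=ray(f,px); return c+d*(z-c[2])/d[2]
def tri(f,p,g,q):
    c1,d1=ray(f,p);c2,d2=ray(g,q)
    A=np.stack([d1,-d2],1); s=np.linalg.lstsq(A,c2-c1,rcond=None)[0]
    a=c1+d1*s[0];b=c2+d2*s[1]; return (a+b)/2,np.linalg.norm(a-b)
def proj(f,X):
    r=cv2.projectPoints(np.array(X,float).reshape(-1,3),cv2.Rodrigues(f["R"])[0],f["t"],f["K"],f["dist"])[0]; return r[:,0]
def crop(f,box,name,s):
    x0,y0,x1,y1=box
    im=cv2.resize(f["image"][y0:y1,x0:x1,::-1],None,fx=s,fy=s,interpolation=cv2.INTER_CUBIC)
    for x in range((x0//10+1)*10,x1,10):
        cv2.putText(im,str(x),((x-x0)*s,8),0,.3,(0,0,255)); cv2.line(im,((x-x0)*s,10),((x-x0)*s,15),(0,0,255),1)
    for y in range((y0//10+1)*10,y1,10):
        cv2.putText(im,str(y),(0,(y-y0)*s),0,.3,(0,0,255)); cv2.line(im,(20,(y-y0)*s),(26,(y-y0)*s),(0,0,255),1)
    cv2.imwrite(name,im)
E
python3 - <<'E'
from h import *
t=bot.grab_frame("top"); s=bot.grab_frame("side")
import pickle; pickle.dump((t,s),open("f0.pkl","wb"))
a=[];
crop(t,(75,195,175,265),"pics/a.png",8)
crop(t,(175,130,325,190),"pics/b.png",5)
crop(t,(290,210,390,300),"pics/c.png",6)
crop(s,(150,130,270,210),"pics/d.png",6)
crop(s,(235,140,335,260),"pics/e.png",5)
crop(s,(230,240,310,340),"pics/f.png",6)
E
```

```text
(no output)
```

View pics/a.png

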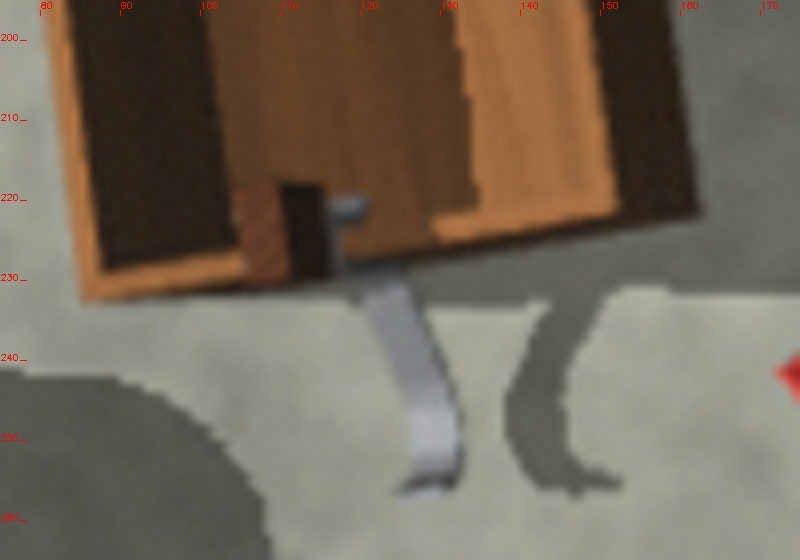

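View pics/b.png

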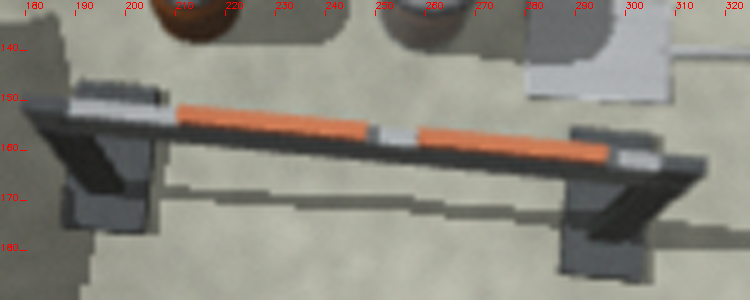

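View pics/c.png

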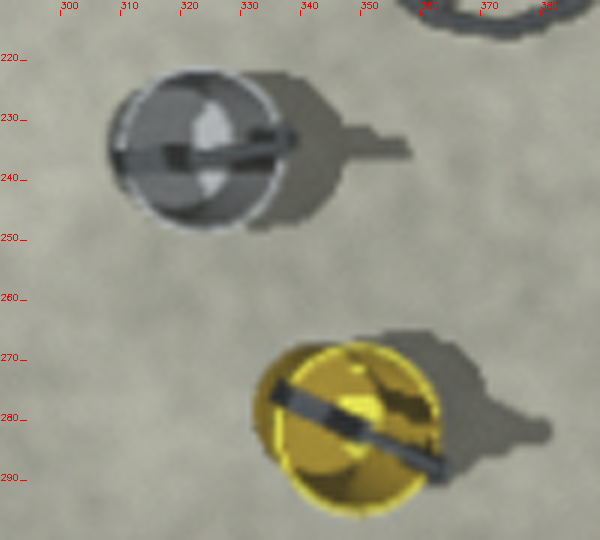

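View pics/d.png

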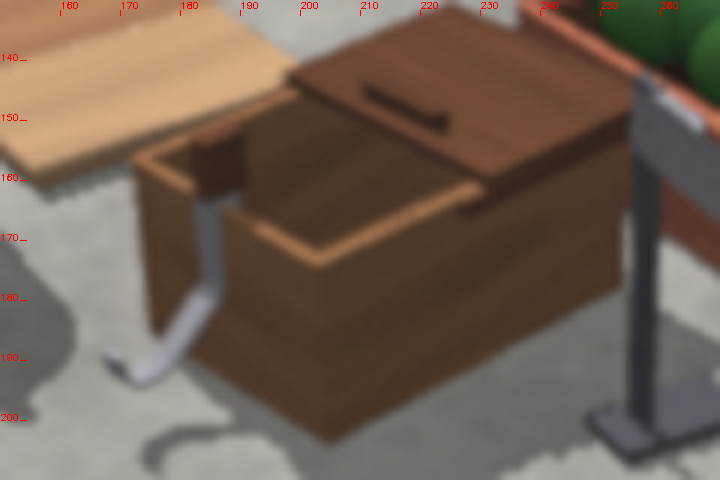

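View pics/e.png

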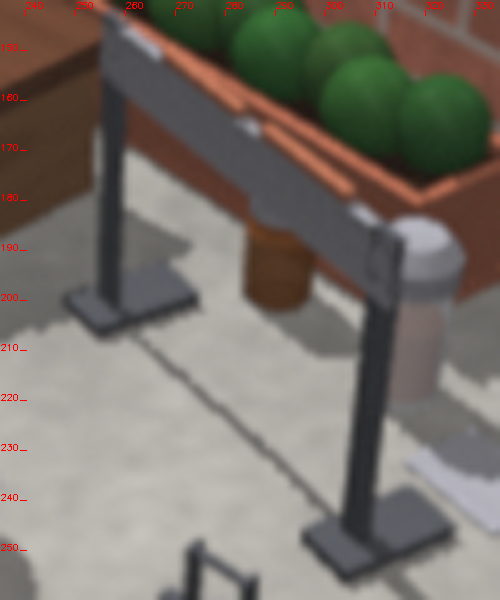

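View pics/f.png

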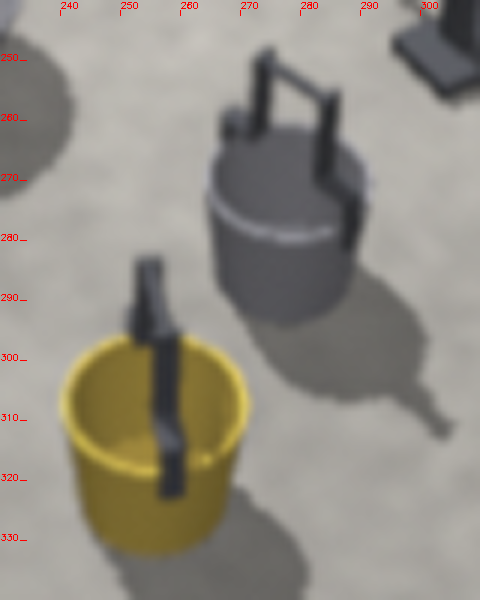

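```bash
python3 - <<'E'
from h import *
import pickle; t,s=pickle.load(open("f0.pkl","rb"))
hsv=cv2.cvtColor(t["image"],cv2.COLOR_RGB2HSV)
m=(hsv[...,0]<15)&(hsv[...,1]>130)&(hsv[...,2]>170)
w=np.zeros_like(m);w[145:168,200:305]=1
n,l,st,c=cv2.connectedComponentsWithStats((m&w).astype(np.uint8))
for i in range(1,n):
    if st[i,4]>20:
        ys,xs=np.nonzero(l==i); print(st[i],c[i], onz(t,c[i],.25))
        for e in (xs.min(),xs.max()+1):
            yy=np.interp(e,[208.5,295],[153.3,160.3]); print(e,onz(t,(e-.5,yy),.25))
# bar ends guess top
for p in [(180,150),(315,162),(188,151),(306,161)]: print(p,onz(t,p,.242))
# side
for a,b in [((209,153.5),(268,150)),((248,156.5),(283,162)),((257,157),(288,165.5)),((295,160.3),(304,177))]: print(tri(t,a,s,b))
# hook
blk=cv2.cvtColor(t["image"],cv2.COLOR_RGB2HSV)
for p in [(104.5,219.5),(110,218),(105.5,231),(110.5,230)]: print('blk',p,onz(t,p,.176))
print('wall',onz(t,(85,231.5),.13),onz(t,(162,222),.13), onz(t,(86,228.5),.13),onz(t,(151.5,220.5),.13))
print('seat', tri(t,(128.5,252),s,(173,191)), 'tip',tri(t,(127.5,256),s,(168,189)))
print('bar', tri(t,(309,236),s,(273.5,248.5)),tri(t,(337.5,233),s,(285,255.5)))
print([onz(t,p,.1265) for p in [(309,236),(337.5,233)]])
E
```

```text
[211 152  37   6  93] [229.48387097 154.07526882] [0.67051357 0.00859422 0.25      ]
211 [0.67287002 0.05236321 0.25      ]
248 [ 0.66390819 -0.0328523   0.25      ]
[259 156  37   6 101] [277.14851485 158.55445545] [ 0.6576353  -0.10131958  0.25      ]
259 [ 0.66127394 -0.05821151  0.25      ]
296 [ 0.65267932 -0.14385318  0.25      ]
(180, 150) [0.68467231 0.12410908 0.242     ]
(315, 162) [ 0.64927279 -0.19113429  0.242     ]
(188, 151) [0.68181998 0.10541659 0.242     ]
(306, 161) [ 0.65205862 -0.16993002  0.242     ]
(array([0.67612844, 0.05445715, 0.24628658]), np.float64(0.00575159289716962))
(array([ 0.66535463, -0.03473548,  0.24707897]), np.float64(0.002138549768573265))
(array([ 0.66525338, -0.05648903,  0.24472559]), np.float64(0.004691782896333601))
(array([ 0.65282255, -0.1427366 ,  0.25187091]), np.float64(0.001165847613548138))
blk (104.5, 219.5) [0.52865666 0.32579654 0.176     ]
blk (110, 218) [0.53210701 0.31183205 0.176     ]
blk (105.5, 231) [0.50002536 0.32306769 0.176     ]
blk (110.5, 230) [0.50226488 0.31039819 0.176     ]
wall [0.49958494 0.3959138  0.13      ] [0.52027464 0.19131033 0.13      ] [0.50740173 0.39328422 0.13      ] [0.52479942 0.21887735 0.13      ]
seat (array([0.44237074, 0.30417348, 0.04443872]), np.float64(0.008761830286827334)) tip (array([0.42864836, 0.30564915, 0.05701359]), np.float64(0.0004333884624439922))
bar (array([ 0.48161736, -0.2030305 ,  0.10824163]), np.float64(0.02126244053199164)) (array([ 0.47966339, -0.26796732,  0.13156919]), np.float64(0.000585688957215428))
[array([ 0.47379751, -0.19274373,  0.1265    ]), array([ 0.47930351, -0.2692284 ,  0.1265    ])]
```

```bash
python3 - <<'E'
from h import *
import pickle; t,s=pickle.load(open("f0.pkl","rb"))
print(tri(t,(319.5,235.5),s,(273.5,249)),tri(t,(337.5,233.2),s,(284.5,255.5)))
hsv=cv2.cvtColor(t["image"],cv2.COLOR_RGB2HSV)
# rim circle: 
print('rim c', onz(t,(323,234.8),.065), onz(t,(337,234.8),.065),onz(t,(309.5,235),.065),onz(t,(323,221.5),.065),onz(t,(323,248.5),.065))
crop(t,(300,215,346,255),"pics/g.png",16); crop(s,(255,240,300,300),"pics/h.png",10)
crop(t,(98,212,126,236),"pics/i.png",24); crop(s,(165,140,205,200),"pics/j.png",10)
E
```

```text
(array([ 0.4757322 , -0.22246756,  0.12419444]), np.float64(0.0039058854326624306)) (array([ 0.47879075, -0.26758265,  0.13183872]), np.float64(0.00031430058217959457))
rim c [ 0.4740026  -0.24505201  0.065     ] [ 0.47274015 -0.28509772  0.065     ] [ 0.47462207 -0.20665466  0.065     ] [ 0.51134112 -0.24668592  0.065     ] [ 0.43573492 -0.24343541  0.065     ]
```

View pics/g.png

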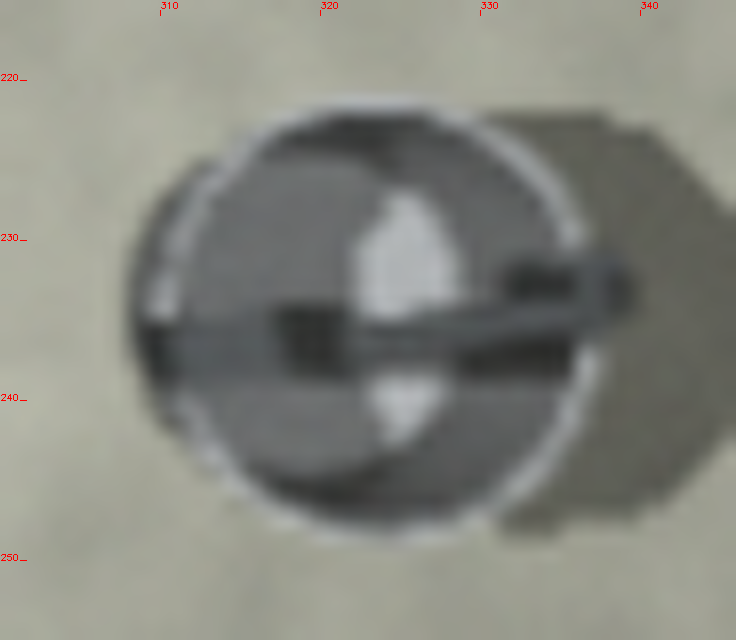

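View pics/h.png

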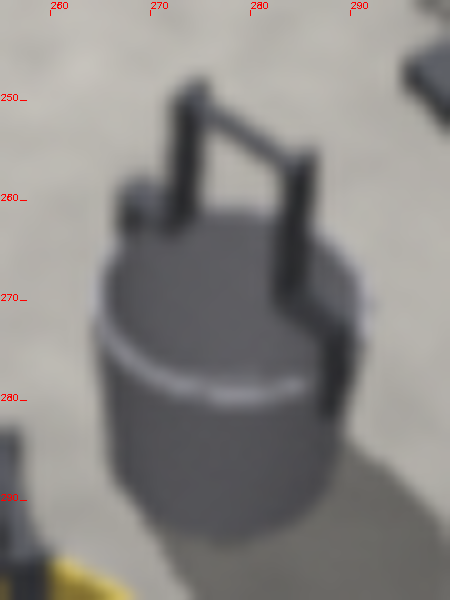

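View pics/i.png

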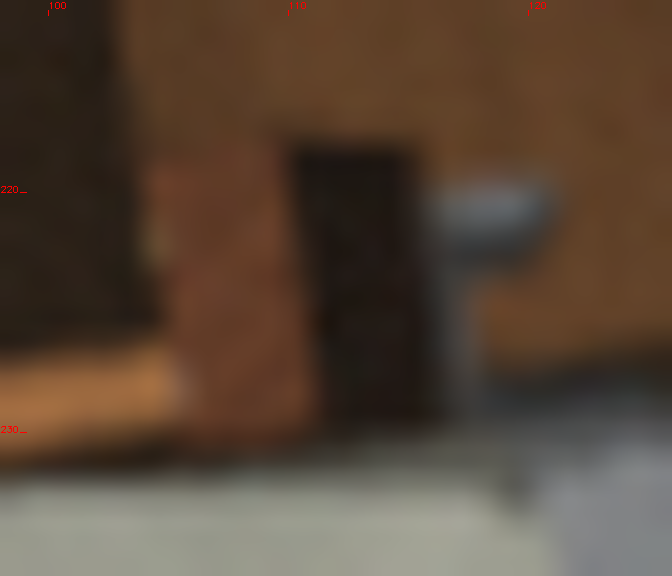

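View pics/j.png

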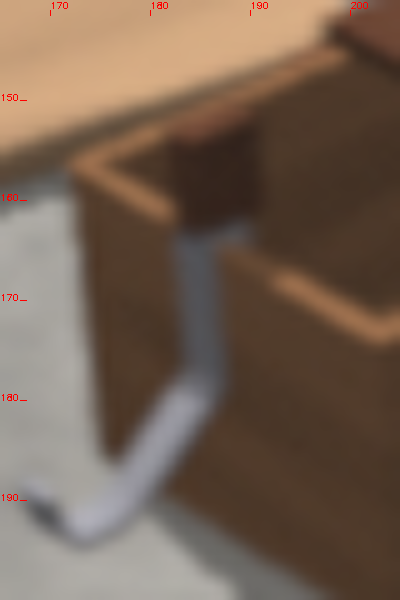

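```bash
cat >> h.py <<'E'
from scipy.spatial.transform import Rotation as Ro
def plan(pos,yaw,n,cur=None):
    """n equal steps in world from current pose to pos, tool down with yaw"""
    o=bot.observe(); p=np.array(o["position"]); R=Ro.from_euler("xyz",o["tool_rot"])
    Rt=Ro.from_euler("xyz",[np.pi,0,yaw]); dr=(R.inv()*Rt).as_rotvec()/n
    d=(np.array(pos)-p)/n
    for i in range(n):
        print(np.round(np.r_[R.inv().apply(d)*100,np.degrees(dr)],2).tolist()); R=R*Ro.from_rotvec(dr)
def st():
    o=bot.observe(); print("t",round(o["clock"],2),"p",np.round(o["position"],4),"rpy",np.round(o["tool_rot"],3),"F",np.round(o["force"],2),"w",round(o["grip_width"],4))
E
python3 - <<'E'
from h import *
plan([.5145,.3175,.22],-np.pi+.1,10); st()
t=bot.grab_frame("top")
# notch
P=onz(t,(252.2,156.7),.25); print(P)
E
```

```text
[-3.24, -1.15, 0.11, -0.0, -0.0, -3.16]
[-3.17, -1.32, 0.11, -0.0, -0.0, -3.16]
[-3.1, -1.5, 0.11, -0.0, -0.0, -3.16]
[-3.01, -1.66, 0.11, -0.0, -0.0, -3.16]
[-2.91, -1.83, 0.11, -0.0, -0.0, -3.16]
[-2.81, -1.99, 0.11, -0.0, -0.0, -3.16]
[-2.69, -2.14, 0.11, -0.0, -0.0, -3.16]
[-2.57, -2.28, 0.11, -0.0, -0.0, -3.16]
[-2.44, -2.42, 0.11, -0.0, -0.0, -3.16]
[-2.3, -2.55, 0.11, -0.0, -0.0, -3.16]
t 0.2 p [0.2728 0.5621 0.2309] rpy [-3.141  0.     2.69 ] F [-1.07 -0.17  0.35] w 0.0853
[ 0.66319646 -0.04369582  0.25      ]
```

Candidates. Hook: the steel strap at top px (128,245) with its teak block at (108,224) on the bin's front wall is the only one, as crop a/i shows. Pail: the grey steel one at top px (323,235) or the yellow look-alike at (349,281). I choose the grey one, confirmed in crop g. The rail's copper strip runs from (208,153) to (295,160), with the notch near (252,157).

Emit:
servo_tool([
  [[-3.24, -1.15, 0.1, 0, 0, -3.16], [-3.17, -1.32, 0.1, 0, 0, -3.16], [-3.1, -1.5, 0.1, 0, 0, -3.16], [-3.0, -1.66, 0.1, 0, 0, -3.16], [-2.9, -1.83, 0.1, 0, 0, -3.16]],
], grip=1)

```text
clock: 0.88
position: [0.3941, 0.4391, 0.2262]
tool_rot: [-3.142, -0.0, 2.967]
force: [0.8, 0.5, 0.0]
grip_width: 0.0852
```

Emit:
servo_tool([
  [[-2.81, -2.0, 0.1, 0, 0, -3.16], [-2.7, -2.14, 0.1, 0, 0, -3.16], [-2.57, -2.28, 0.1, 0, 0, -3.16], [-2.44, -2.42, 0.1, 0, 0, -3.16], [-2.3, -2.55, 0.1, 0, 0, -3.16]],
])

```text
clock: 1.5
position: [0.515, 0.3166, 0.2212]
tool_rot: [-3.142, -0.0, -3.04]
force: [0.1, -0.3, 0.2]
grip_width: 0.0853
```

```bash
python3 - <<'E'
from h import *
st(); plan([.5145,.3175,.149],-np.pi+.1,4)
t=bot.grab_frame("top"); s=bot.grab_frame("side")
crop(t,(75,195,175,265),"pics/a1.png",6); crop(s,(140,60,260,210),"pics/d1.png",4)
E
```

```text
t 1.5 p [0.515  0.3166 0.2212] rpy [-3.142 -0.    -3.04 ] F [ 0.07 -0.31  0.25] w 0.0853
[0.01, 0.02, 1.81, -0.0, -0.0, 0.02]
[0.01, 0.02, 1.81, -0.0, -0.0, 0.02]
[0.01, 0.02, 1.81, -0.0, -0.0, 0.02]
[0.01, 0.02, 1.81, -0.0, -0.0, 0.02]
```

View pics/d1.png

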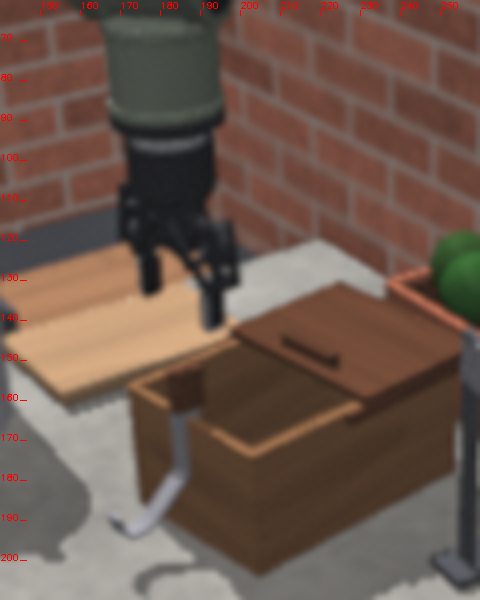

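View pics/a1.png

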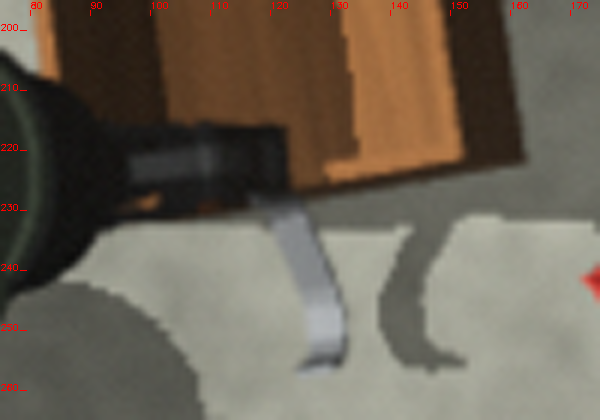

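The gripper is centred over the teak block: its fingers span side px (150,290/4+60) to (212,…), and the block at (186,155) sits between them. Descending.

Emit:
servo_tool([
  [[0, 0, 1.8, 0, 0, 0], [0, 0, 1.8, 0, 0, 0], [0, 0, 1.8, 0, 0, 0], [0, 0, 1.8, 0, 0, 0], [0, 0, 0, 0, 0, 0]],
])

```text
clock: 2.22
position: [0.5135, 0.3172, 0.1476]
tool_rot: [-3.14, -0.002, -3.042]
force: [0.2, -0.7, 0.6]
grip_width: 0.0855
```

Emit:
servo_tool([
  [[0, 0, 0, 0, 0, 0], [0, 0, 0, 0, 0, 0], [0, 0, 0, 0, 0, 0], [0, 0, 0, 0, 0, 0], [0, 0, 0, 0, 0, 0]],
], grip=-1, squeeze=40)

```text
clock: 2.85
position: [0.5144, 0.3176, 0.1497]
tool_rot: [3.141, 0.0, -3.042]
force: [-1.8, -1.6, 5.7]
grip_width: 0.015
```

Emit:
servo_tool([
  [[0, 0, 0, 0, 0, 0], [0, 0, -0.5, 0, 0, 0], [0, 0, -1.0, 0, 0, 0], [0, 0, -1.0, 0, 0, 0], [0, 0, 0, 0, 0, 0]],
])

```text
clock: 3.48
position: [0.5144, 0.3177, 0.1753]
tool_rot: [3.141, 0.001, -3.042]
force: [-1.6, -0.2, -1.2]
grip_width: 0.0151
```

Emit:
servo_tool([
  [[0, 0, -2.5, 0, 0, 0], [0, 0, -3.5, 0, 0, 0], [0, 0, -3.5, 0, 0, 0], [0, 0, -3.5, 0, 0, 0], [0, 0, -3.5, 0, 0, 0]],
])

```text
clock: 4.1
position: [0.5142, 0.3174, 0.3404]
tool_rot: [-3.142, 0.0, -3.042]
force: [0.5, 0.1, -1.2]
grip_width: 0.0152
```

```bash
python3 - <<'E'
from h import *
st(); plan([.6663,-.0139,.345],np.pi-.1026,12)
t=bot.grab_frame("top"); s=bot.grab_frame("side")
crop(t,(65,175,175,265),"pics/a2.png",6); crop(s,(140,20,260,170),"pics/d2.png",4)
E
```

```text
t 4.1 p [0.5142 0.3174 0.3404] rpy [-3.142  0.    -3.042] F [ 0.51  0.12 -1.2 ] w 0.0152
[-0.99, -2.87, -0.04, -0.0, 0.0, 0.97]
[-1.04, -2.86, -0.04, -0.0, 0.0, 0.97]
[-1.08, -2.84, -0.04, -0.0, 0.0, 0.97]
[-1.13, -2.82, -0.04, -0.0, 0.0, 0.97]
[-1.18, -2.8, -0.04, -0.0, 0.0, 0.97]
[-1.23, -2.78, -0.04, -0.0, 0.0, 0.97]
[-1.27, -2.76, -0.04, -0.0, 0.0, 0.97]
[-1.32, -2.74, -0.04, -0.0, 0.0, 0.97]
[-1.36, -2.71, -0.04, -0.0, 0.0, 0.97]
[-1.41, -2.69, -0.04, -0.0, 0.0, 0.97]
[-1.45, -2.67, -0.04, -0.0, 0.0, 0.97]
[-1.5, -2.64, -0.04, -0.0, 0.0, 0.97]
```

View pics/d2.png

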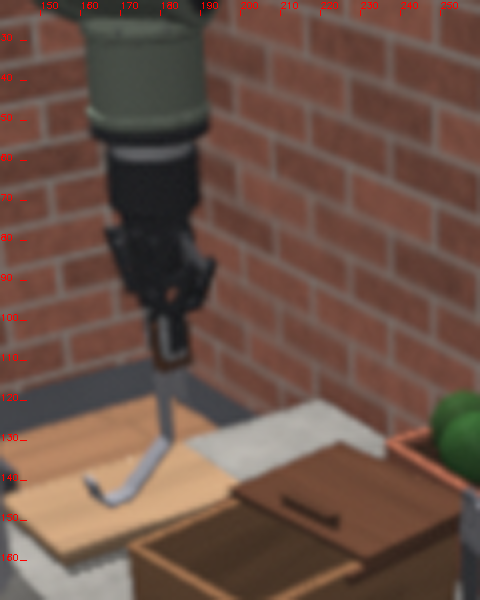

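The hook is held upright in the fingers, with the curl at side px (112,145). Moving on to above the rail.

Emit:
servo_tool([
  [[-1.0, -2.87, 0, 0, 0, 1], [-1.04, -2.86, 0, 0, 0, 1], [-1.08, -2.84, 0, 0, 0, 1], [-1.13, -2.82, 0, 0, 0, 1], [-1.18, -2.8, 0, 0, 0, 1]],
])

```text
clock: 4.82
position: [0.5778, 0.1784, 0.3386]
tool_rot: [-3.141, -0.001, -3.13]
force: [-0.1, -0.4, -0.9]
grip_width: 0.0148
```

Emit:
servo_tool([
  [[-1.23, -2.78, 0, 0, 0, 1], [-1.27, -2.76, 0, 0, 0, 1], [-1.32, -2.74, 0, 0, 0, 1], [-1.36, -2.7, 0, 0, 0, 1], [-1.4, -2.7, 0, 0, 0, 0.9]],
])

```text
clock: 5.45
position: [0.6406, 0.0402, 0.3385]
tool_rot: [-3.141, -0.001, 3.068]
force: [0.8, -0.2, -1.3]
grip_width: 0.0151
```

Emit:
servo_tool([
  [[-1.45, -2.67, 0, 0, 0, 0.9], [-1.4, -2.64, 0, 0, 0, 0.8], [0, 0, 0, 0, 0, 0], [0, 0, 0, 0, 0, 0]],
])

```text
clock: 5.95
position: [0.6642, -0.0135, 0.3387]
tool_rot: [3.141, -0.001, 3.039]
force: [-0.2, 0.4, -0.7]
grip_width: 0.0153
```

```bash
python3 - <<'E'
from h import *
st(); plan([.6663,-.0139,.345],np.pi-.1026,1)
t=bot.grab_frame("top"); s=bot.grab_frame("side")
crop(t,(175,130,325,220),"pics/a3.png",5); crop(s,(215,60,345,210),"pics/d3.png",4)
E
```

```text
t 5.95 p [ 0.6642 -0.0135  0.3387] rpy [ 3.141e+00 -1.000e-03  3.039e+00] F [-0.22  0.38 -0.74] w 0.0153
[-0.21, -0.02, -0.63, 0.01, -0.05, 0.02]
```

View pics/d3.png

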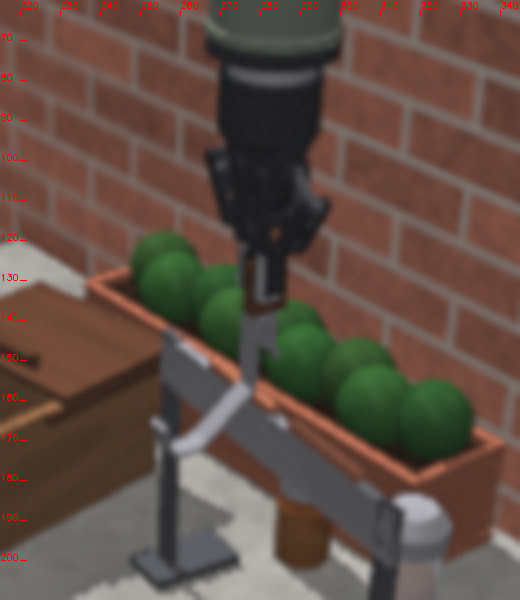

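View pics/a3.png

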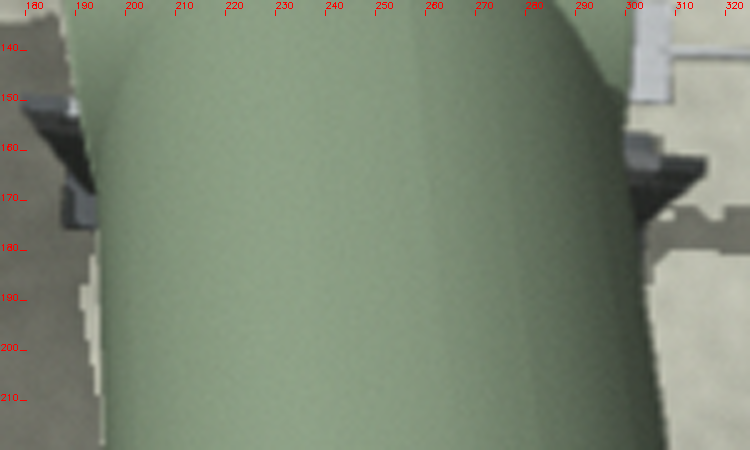

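Emit:
servo_tool([
  [[0, 0, 1.0, 0, 0, 0.3], [0, 0, 1.0, 0, 0, 0], [0, 0, 1.0, 0, 0, 0], [0, 0, 0.7, 0, 0, 0], [0, 0, 0, 0, 0, 0]],
])

```text
clock: 6.68
position: [0.6643, -0.0141, 0.3017]
tool_rot: [-3.141, -0.001, 3.034]
force: [-0.2, 0.0, -0.2]
grip_width: 0.0152
```

```bash
python3 - <<'E'
from h import *
st()
s=bot.grab_frame("side")
crop(s,(235,100,315,190),"pics/d4.png",7)
# predicted strip top edges near, and bar -x face
y=-.0139; u=np.array([.994,-.11,0]);v=np.array([.11,.994,0])
c=np.array([.667,y,.25])
for d in(-4,4): print(d,proj(s,[c+u*d/1e3+v*.02,c+u*d/1e3-v*.02]))
E
```

```text
t 6.67 p [ 0.6643 -0.0141  0.3017] rpy [-3.141e+00 -1.000e-03  3.034e+00] F [-0.18  0.05 -0.19] w 0.0152
-4 [[274.11835395 155.94470698]
 [281.30723978 161.48097326]]
4 [[276.22022931 155.33237679]
 [283.43328715 160.84108103]]
```

View pics/d4.png

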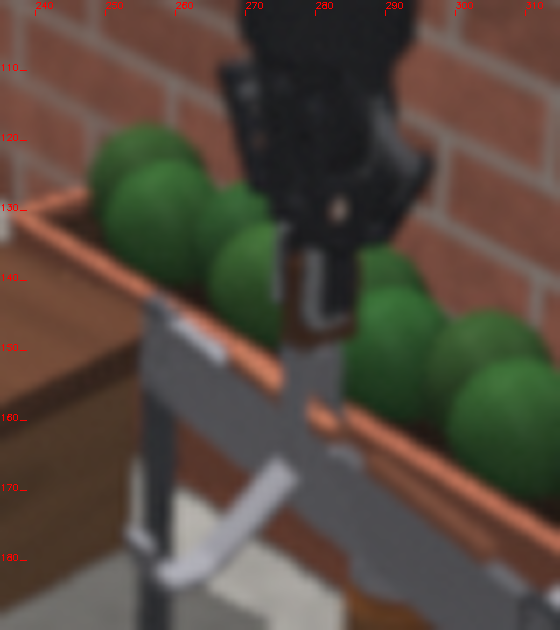

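The side view shows the stem in front of the strip and copper visible through the throat at (281,160). The notch is at about (284,165). Next I feel for the stem contact in +x.

Emit:
servo_tool([
  [[-0.1, 0, 0, 0, 0, 0], [-0.1, 0, 0, 0, 0, 0], [-0.1, 0, 0, 0, 0, 0], [0, 0, 0, 0, 0, 0]],
])

```text
clock: 7.22
position: [0.6675, -0.0144, 0.3023]
tool_rot: [-3.142, 0.0, 3.034]
force: [-0.3, -0.4, -1.6]
grip_width: 0.0155
```

Emit:
servo_tool([
  [[-0.1, 0, 0, 0, 0, 0], [0, 0, 0, 0, 0, 0]],
])

```text
clock: 7.48
position: [0.6685, -0.0146, 0.3023]
tool_rot: [-3.142, -0.0, 3.034]
force: [-0.0, 0.1, -1.2]
grip_width: 0.0155
```

Emit:
servo_tool([
  [[-0.1, 0, 0, 0, 0, 0], [0, 0, 0, 0, 0, 0]],
])

```text
clock: 7.72
position: [0.6695, -0.0146, 0.3023]
tool_rot: [-3.142, 0.0, 3.034]
force: [0.4, -0.4, -1.9]
grip_width: 0.0152
```

Emit:
servo_tool([
  [[-0.1, 0, 0, 0, 0, 0], [0, 0, 0, 0, 0, 0]],
])

```text
clock: 7.98
position: [0.6703, -0.0147, 0.3022]
tool_rot: [-3.142, -0.001, 3.034]
force: [-2.0, 0.1, -0.2]
grip_width: 0.0153
```

Emit:
servo_tool([
  [[-0.05, 0, 0, 0, 0, 0], [0, 0, 0, 0, 0, 0], [0, 0, 0, 0, 0, 0]],
])

```text
clock: 8.35
position: [0.6706, -0.0148, 0.3022]
tool_rot: [-3.142, -0.001, 3.034]
force: [-5.4, 0.1, 0.7]
grip_width: 0.0152
```

Emit:
servo_tool([
  [[0.27, 0, 0, 0, 0, 0], [0, 0, 0.8, 0, 0, 0], [0, 0, 0.8, 0, 0, 0], [0, 0, 0, 0, 0, 0]],
])

```text
clock: 8.85
position: [0.668, -0.0145, 0.2853]
tool_rot: [-3.141, -0.001, 3.034]
force: [0.4, 1.2, -0.8]
grip_width: 0.0148
```

Emit:
servo_tool([
  [[0, 0, 0.5, 0, 0, 0], [0, 0, 0.5, 0, 0, 0], [0, 0, 0.2, 0, 0, 0], [0, 0, 0, 0, 0, 0]],
])

```text
clock: 9.35
position: [0.6682, -0.0145, 0.2742]
tool_rot: [-3.141, -0.0, 3.034]
force: [-0.2, 0.0, -1.1]
grip_width: 0.0152
```

Emit:
servo_tool([
  [[0, 0, 0.15, 0, 0, 0], [0, 0, 0.1, 0, 0, 0], [0, 0, 0, 0, 0, 0]],
])

```text
clock: 9.72
position: [0.6682, -0.0145, 0.2717]
tool_rot: [-3.142, -0.0, 3.034]
force: [-0.8, -0.4, -1.4]
grip_width: 0.0157
```

Emit:
servo_tool([
  [[0, 0, 0.1, 0, 0, 0], [0, 0, 0, 0, 0, 0]],
])

```text
clock: 9.98
position: [0.6682, -0.0145, 0.2708]
tool_rot: [3.142, -0.0, 3.034]
force: [-0.1, 0.2, 0.2]
grip_width: 0.0154
```

Emit:
servo_tool([
  [[0, 0, 0.07, 0, 0, 0], [0, 0, 0, 0, 0, 0]],
])

```text
clock: 10.22
position: [0.6682, -0.0145, 0.27]
tool_rot: [-3.142, -0.0, 3.034]
force: [0.2, 1.1, -2.1]
grip_width: 0.0152
```

Emit:
servo_tool([
  [[0, 0, 0.05, 0, 0, 0], [0, 0, 0, 0, 0, 0]],
])

```text
clock: 10.48
position: [0.6683, -0.0145, 0.2697]
tool_rot: [3.142, 0.0, 3.034]
force: [-1.2, 0.4, 1.2]
grip_width: 0.0155
```

Emit:
servo_tool([
  [[0, 0, 0.05, 0, 0, 0], [0, 0, 0, 0, 0, 0]],
])

```text
clock: 10.72
position: [0.6683, -0.0145, 0.2697]
tool_rot: [3.141, 0.001, 3.034]
force: [-2.5, -0.1, 5.7]
grip_width: 0.0153
```

Emit:
servo_tool([
  [[0, 0, 0.05, 0, 0, 0], [0, 0, 0, 0, 0, 0]],
])

```text
clock: 10.98
position: [0.6684, -0.0145, 0.2696]
tool_rot: [3.141, 0.001, 3.033]
force: [-4.3, 0.2, 11.7]
grip_width: 0.0153
```

Emit:
servo_tool([
  [[0, -0.3, -0.06, 0, 0, 0], [0, -0.4, 0, 0, 0, 0], [0, -0.4, 0, 0, 0, 0], [0, -0.4, 0, 0, 0, 0], [0, -0.2, 0, 0, 0, 0]],
])

```text
clock: 11.6
position: [0.6668, -0.0311, 0.2696]
tool_rot: [3.141, 0.001, 3.034]
force: [-0.2, 3.8, 6.2]
grip_width: 0.0155
```

Emit:
servo_tool([
  [[0, -0.2, 0, 0, 0, 0], [0, -0.2, 0, 0, 0, 0], [0, 0, 0, 0, 0, 0]],
])

```text
clock: 11.98
position: [0.6663, -0.0352, 0.2696]
tool_rot: [3.141, 0.001, 3.034]
force: [0.1, 2.8, 6.5]
grip_width: 0.0155
```

Emit:
servo_tool([
  [[0, -0.15, 0, 0, 0, 0], [0, -0.15, 0, 0, 0, 0], [0, 0, 0, 0, 0, 0]],
])

```text
clock: 12.35
position: [0.666, -0.0382, 0.2696]
tool_rot: [3.141, 0.001, 3.034]
force: [0.0, 3.3, 5.6]
grip_width: 0.0153
```

Emit:
servo_tool([
  [[0, -0.15, 0, 0, 0, 0], [0, -0.1, 0, 0, 0, 0], [0, 0, 0, 0, 0, 0]],
])

```text
clock: 12.72
position: [0.6656, -0.0408, 0.2694]
tool_rot: [3.141, 0.001, 3.034]
force: [0.4, 1.9, 5.4]
grip_width: 0.0153
```

Emit:
servo_tool([
  [[0, -0.1, 0, 0, 0, 0], [0, -0.1, 0, 0, 0, 0], [0, 0, 0, 0, 0, 0]],
])

```text
clock: 13.1
position: [0.6648, -0.0435, 0.2687]
tool_rot: [-3.141, -0.001, 3.033]
force: [0.6, 0.6, -1.5]
grip_width: 0.0155
```

The hook has dropped in: z fell to the commanded height and the load vanished. I move 1 mm further and lower gently.

Emit:
servo_tool([
  [[0, -0.1, 0, 0, 0, 0], [0, 0, 0.2, 0, 0, 0], [0, 0, 0, 0, 0, 0]],
])

```text
clock: 13.48
position: [0.665, -0.0439, 0.2669]
tool_rot: [-3.141, -0.0, 3.034]
force: [0.3, 0.4, -1.1]
grip_width: 0.0154
```

Emit:
servo_tool([
  [[0, 0, 0.15, 0, 0, 0], [0, 0, 0.1, 0, 0, 0], [0, 0, 0, 0, 0, 0]],
])

```text
clock: 13.85
position: [0.665, -0.0438, 0.2646]
tool_rot: [-3.142, -0.0, 3.034]
force: [-0.3, -0.1, -1.1]
grip_width: 0.0155
```

Emit:
servo_tool([
  [[0, 0, 0.1, 0, 0, 0], [0, 0, 0.05, 0, 0, 0], [0, 0, 0, 0, 0, 0]],
])

```text
clock: 14.22
position: [0.665, -0.0438, 0.2632]
tool_rot: [3.142, -0.0, 3.034]
force: [-0.4, -0.2, -2.2]
grip_width: 0.015
```

Emit:
servo_tool([
  [[0, 0, 0.1, 0, 0, 0], [0, 0, 0, 0, 0, 0]],
])

```text
clock: 14.48
position: [0.665, -0.0438, 0.2621]
tool_rot: [-3.142, -0.0, 3.034]
force: [-0.7, 0.2, -1.7]
grip_width: 0.0154
```

Emit:
servo_tool([
  [[0, 0, 0.05, 0, 0, 0], [0, 0, 0, 0, 0, 0]],
])

```text
clock: 14.72
position: [0.6651, -0.0439, 0.2617]
tool_rot: [-3.142, 0.0, 3.034]
force: [0.4, 0.2, 0.4]
grip_width: 0.0152
```

Emit:
servo_tool([
  [[0, 0, 0.05, 0, 0, 0], [0, 0, 0, 0, 0, 0]],
])

```text
clock: 14.98
position: [0.6652, -0.0439, 0.2617]
tool_rot: [3.142, 0.001, 3.034]
force: [-2.0, 0.3, 5.2]
grip_width: 0.0149
```

Seated, 8.0 mm below the strip-top contact. Releasing.

Emit:
servo_tool([
  [[0, 0, -0.05, 0, 0, 0], [0, 0, 0, 0, 0, 0], [0, 0, 0, 0, 0, 0], [0, 0, 0, 0, 0, 0]],
], grip=0)

```text
clock: 15.48
position: [0.6651, -0.0438, 0.2616]
tool_rot: [-3.142, -0.0, 3.034]
force: [-0.3, 0.2, -0.0]
grip_width: 0.0426
```

Emit:
servo_tool([
  [[0, 0, -1.0, 0, 0, 0], [0, 0, -2.0, 0, 0, 0], [0, 0, -2.5, 0, 0, 0], [0, 0, -2.5, 0, 0, 0], [0, 0, -1, 0, 0, 0]],
])

```text
clock: 16.1
position: [0.6655, -0.0439, 0.3536]
tool_rot: [3.141, 0.002, 3.034]
force: [-0.7, -0.1, -0.3]
grip_width: 0.043
```

```bash
python3 - <<'E'
from h import *
st()
s=bot.grab_frame("side")
crop(s,(235,100,315,200),"pics/d5.png",6)
E
```

```text
t 16.1 p [ 0.6655 -0.0439  0.3536] rpy [3.141e+00 2.000e-03 3.034e+00] F [-0.72 -0.14 -0.25] w 0.043
```

View pics/d5.png

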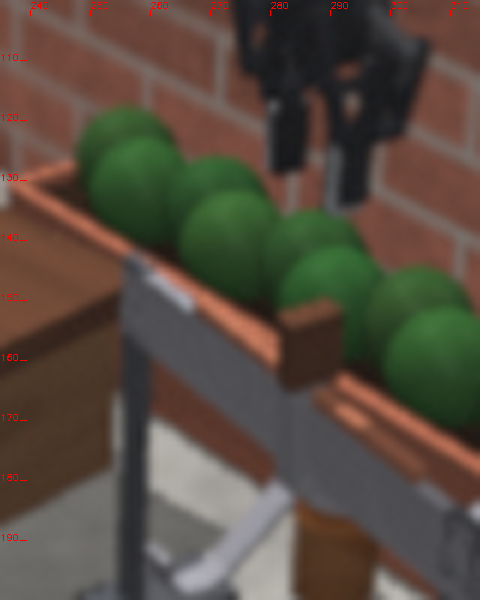

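The hook sits alone in the notch, upright, with the block at (288,157) and the curl at (265,197), and the fingers clear. Measuring the pail again, then moving over it.

```bash
python3 - <<'E'
from h import *
import pickle; t,s=pickle.load(open("f0.pkl","rb"))
a=onz(t,(321.5,236.6),.13);b=onz(t,(338.3,233.3),.13);print(a,b,(a+b)/2, np.arctan2(*((a-b)[:2]*[-1,1])))
a=onz(t,(310,237),.078);b=onz(t,(335.,235),.078);print('ears?',a,b)
print(onz(t,(323.2,235.1),.065))
# bar line
a=onz(t,(323,236.4),.128);b=onz(t,(336,234.2),.128);print('bar',a,b,np.arctan2(-(a-b)[0],(a-b)[1]))
plan([.476,-.246,.22],np.pi-.1,10)
E
```

```text
[ 0.47131868 -0.22510989  0.13      ] [ 0.47853751 -0.27033846  0.13      ] [ 0.4749281  -0.24772417  0.13      ] 0.15827293364816958
ears? [ 0.46943831 -0.20519467  0.078     ] [ 0.47276245 -0.27572614  0.078     ]
[ 0.47314487 -0.24558606  0.065     ]
bar [ 0.47164845 -0.22960449  0.128     ] [ 0.4763174 -0.2646274  0.128    ] 0.1325298918326908
[1.67, -2.21, 1.33, 0.0, 0.01, -0.05]
[1.67, -2.21, 1.34, 0.0, 0.01, -0.05]
[1.67, -2.21, 1.34, 0.0, 0.01, -0.05]
[1.67, -2.21, 1.34, 0.0, 0.01, -0.05]
[1.68, -2.21, 1.34, 0.0, 0.01, -0.05]
[1.68, -2.21, 1.34, 0.0, 0.01, -0.05]
[1.68, -2.21, 1.34, 0.0, 0.01, -0.05]
[1.68, -2.2, 1.34, 0.0, 0.01, -0.05]
[1.68, -2.2, 1.34, 0.0, 0.01, -0.05]
[1.68, -2.2, 1.34, 0.0, 0.01, -0.05]
```

```bash
python3 - <<'E'
from h import *
plan([.4745,-.2465,.24],-np.pi+.135,10)
E
```

```text
[1.68, -2.22, 1.13, 0.0, 0.01, -1.39]
[1.74, -2.18, 1.14, 0.0, 0.01, -1.39]
[1.79, -2.14, 1.14, 0.0, 0.01, -1.39]
[1.84, -2.09, 1.14, 0.0, 0.01, -1.39]
[1.89, -2.05, 1.14, 0.0, 0.01, -1.39]
[1.94, -2.0, 1.14, 0.0, 0.01, -1.39]
[1.99, -1.95, 1.14, 0.0, 0.01, -1.39]
[2.03, -1.9, 1.14, 0.0, 0.01, -1.39]
[2.08, -1.85, 1.14, 0.0, 0.01, -1.39]
[2.12, -1.8, 1.14, 0.0, 0.01, -1.39]
```

Emit:
servo_tool([
  [[1.68, -2.22, 0, 0, 0, -1.4], [1.74, -2.18, 0, 0, 0, -1.4], [1.79, -2.14, 0, 0, 0, -1.4], [1.84, -2.1, 0, 0, 0, -1.4], [1.89, -2.05, 0, 0, 0, -1.4]],
], grip=1)

```text
clock: 16.77
position: [0.5685, -0.1459, 0.351]
tool_rot: [3.141, -0.001, -3.127]
force: [-0.4, -0.0, -0.3]
grip_width: 0.0853
```

Emit:
servo_tool([
  [[1.94, -2.0, 2.3, 0, 0, -1.4], [2.0, -1.95, 2.3, 0, 0, -1.4], [2.03, -1.9, 2.3, 0, 0, -1.4], [2.08, -1.85, 2.3, 0, 0, -1.4], [2.12, -1.8, 2.3, 0, 0, -1.3]],
])

```text
clock: 17.4
position: [0.4728, -0.247, 0.2355]
tool_rot: [3.141, -0.001, -3.006]
force: [0.5, -0.5, -0.4]
grip_width: 0.0854
```

Emit:
servo_tool([
  [[0, 0, 0, 0, 0, 0], [0, 0, 0, 0, 0, 0]],
])

```text
clock: 17.65
position: [0.4743, -0.2462, 0.2368]
tool_rot: [3.141, 0.0, -3.007]
force: [0.5, 0.3, -0.2]
grip_width: 0.0859
```

```bash
python3 - <<'E'
from h import *
st(); plan([.4745,-.2465,.16],-np.pi+.135,1)
t=bot.grab_frame("top"); s=bot.grab_frame("side")
import pickle; pickle.dump((t,s),open("f1.pkl","wb"))
crop(t,(175,130,375,270),"pics/a6.png",4); crop(s,(215,130,335,300),"pics/d6.png",4)
E
```

```text
t 17.65 p [ 0.4743 -0.2462  0.2368] rpy [ 3.141  0.    -3.007] F [ 0.46  0.28 -0.24] w 0.0859
[-0.02, -0.04, 7.68, 0.01, 0.01, -0.02]
```

View pics/d6.png

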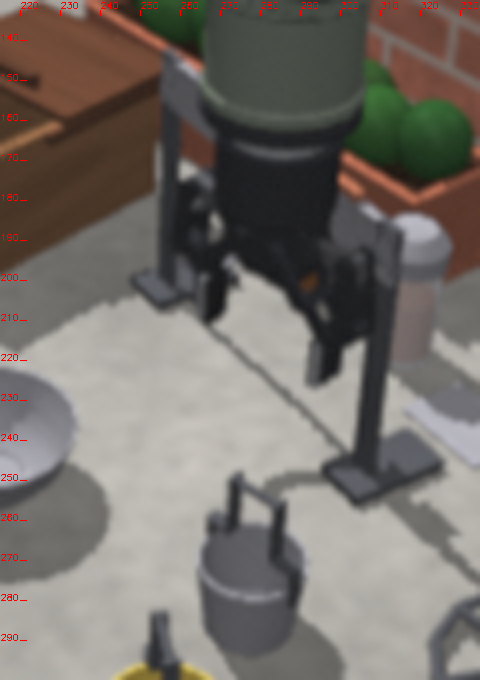

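View pics/a6.png

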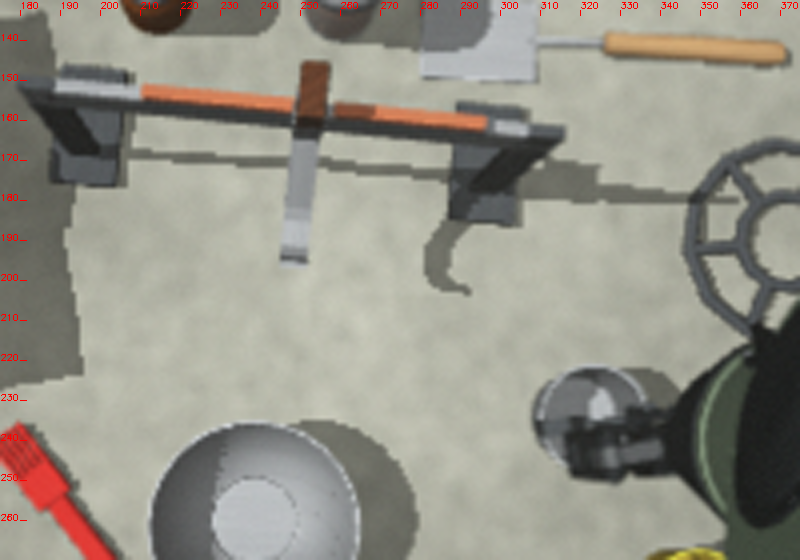

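The top view shows the hook hanging square on the rail, curl at (248,187) and tip at (247.5,194). The gripper is aligned over the grey pail. Descending.

Emit:
servo_tool([
  [[0, 0, 3.0, 0, 0, 0], [0, 0, 3.0, 0, 0, 0], [0, 0, 3.0, 0, 0, 0], [0, 0, 2.0, 0, 0, 0], [0, 0, 1.5, 0, 0, 0]],
])

```text
clock: 18.38
position: [0.4744, -0.2461, 0.1111]
tool_rot: [3.142, 0.0, -3.006]
force: [0.4, -0.3, 0.3]
grip_width: 0.0858
```

Emit:
servo_tool([
  [[0, 0, 1.5, 0, 0, 0], [0, 0, 0, 0, 0, 0]],
])

```text
clock: 18.62
position: [0.4737, -0.2463, 0.096]
tool_rot: [3.141, -0.001, -3.007]
force: [1.3, 0.1, -0.4]
grip_width: 0.0856
```

```bash
python3 - <<'E'
from h import *
import pickle; t,s=pickle.load(open("f1.pkl","rb"))
st()
for p,z in [((247.7,194),.172),((248.3,183),.148),((248,191.5),.148)]: print(p,onz(t,p,z))
O=np.array([.663,-.0437,.242]);u=np.array([.994,-.11,0])
for d,z in [(-88,-70),(-67,-94),(-58,-94),(-76,-94)]: X=O+u*d/1e3+[0,0,z/1e3]; print(d,X,proj(t,X),proj(s,X))
s=bot.grab_frame("side"); crop(s,(235,200,315,300),"pics/d7.png",6)
E
```

```text
t 18.62 p [ 0.4737 -0.2463  0.096 ] rpy [ 3.141e+00 -1.000e-03 -3.007e+00] F [ 1.26  0.13 -0.44] w 0.0856
(247.7, 194) [ 0.58431517 -0.03317341  0.172     ]
(248.3, 183) [ 0.615114   -0.03615026  0.148     ]
(248, 191.5) [ 0.59304242 -0.03478636  0.148     ]
-88 [ 0.575528 -0.03402   0.172   ] [[248.13048188 197.48126228]] [[259.1873431  191.64572569]]
-67 [ 0.596402 -0.03633   0.148   ] [[248.5630759  190.19118487]] [[264.66648849 196.0936063 ]]
-58 [ 0.605348 -0.03732   0.148   ] [[248.85334913 186.73963319]] [[267.07164825 195.27864857]]
-76 [ 0.587456 -0.03534   0.148   ] [[248.27218674 193.64968261]] [[262.24684733 196.91344543]]
```

View pics/d7.png

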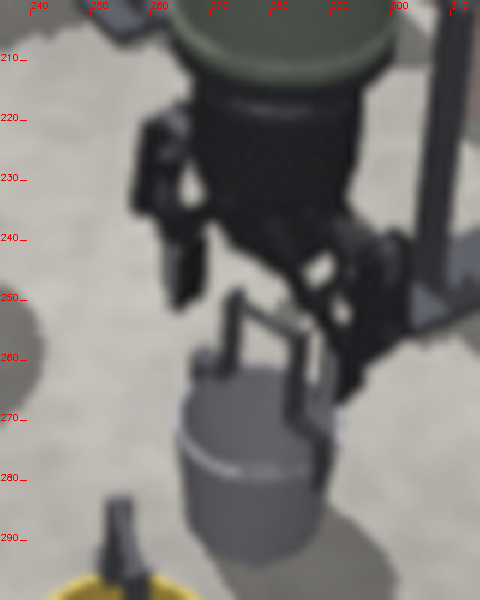

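Emit:
servo_tool([
  [[0, 0, 0.3, 0, 0, 0], [0, 0, 0, 0, 0, 0], [0, 0, 0, 0, 0, 0], [0, 0, 0, 0, 0, 0], [0, 0, 0, 0, 0, 0]],
], grip=-1, squeeze=40)

```text
clock: 19.3
position: [0.4741, -0.2467, 0.0942]
tool_rot: [-3.141, 0.001, -3.007]
force: [-0.6, 1.2, 6.6]
grip_width: 0.0431
```

Emit:
servo_tool([
  [[0, 0, 0, 0, 0, 0], [0, 0, -0.5, 0, 0, 0], [0, 0, -1.0, 0, 0, 0], [0, 0, -1.0, 0, 0, 0], [0, 0, 0, 0, 0, 0]],
])

```text
clock: 19.92
position: [0.4743, -0.2468, 0.1197]
tool_rot: [-3.141, 0.001, -3.007]
force: [0.3, 0.1, -2.6]
grip_width: 0.0433
```

```bash
python3 - <<'E'
from h import *
st()
s=bot.grab_frame("side"); crop(s,(235,190,315,300),"pics/d8.png",5)
E
```

```text
t 19.93 p [ 0.4743 -0.2468  0.1197] rpy [-3.141e+00  1.000e-03 -3.007e+00] F [ 0.3   0.12 -2.55] w 0.0433
```

View pics/d8.png

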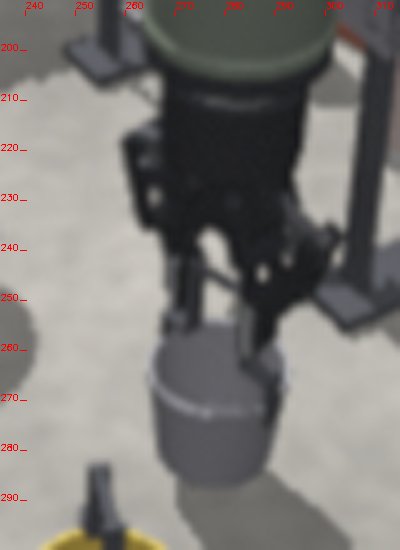

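```bash
python3 - <<'E'
from h import *
plan([.545,-.031,.187],3.034,12)
E
```

```text
[-0.83, 1.7, -0.57, -0.0, 0.0, 1.16]
[-0.79, 1.72, -0.57, -0.0, 0.0, 1.16]
[-0.76, 1.73, -0.57, -0.0, 0.0, 1.16]
[-0.72, 1.75, -0.57, -0.0, 0.0, 1.16]
[-0.69, 1.76, -0.57, -0.0, 0.0, 1.16]
[-0.65, 1.78, -0.57, -0.0, 0.0, 1.16]
[-0.62, 1.79, -0.57, -0.0, 0.0, 1.16]
[-0.58, 1.8, -0.57, -0.0, 0.0, 1.16]
[-0.54, 1.81, -0.57, -0.0, 0.0, 1.16]
[-0.51, 1.82, -0.57, -0.0, 0.0, 1.16]
[-0.47, 1.83, -0.57, -0.0, 0.0, 1.16]
[-0.43, 1.84, -0.57, -0.0, 0.0, 1.16]
```

Emit:
servo_tool([
  [[-0.83, 1.7, -1.2, 0, 0, 1.16], [-0.79, 1.72, -1.2, 0, 0, 1.16], [-0.76, 1.73, -1.2, 0, 0, 1.16], [-0.72, 1.75, -1.2, 0, 0, 1.16], [-0.69, 1.76, -1.2, 0, 0, 1.16]],
])

```text
clock: 20.6
position: [0.5034, -0.1561, 0.1788]
tool_rot: [3.142, -0.001, -3.109]
force: [-0.7, -0.1, -2.6]
grip_width: 0.0434
```

Emit:
servo_tool([
  [[-0.65, 1.78, -0.8, 0, 0, 1.16], [-0.62, 1.8, 0, 0, 0, 1.16], [-0.58, 1.8, 0, 0, 0, 1.16], [-0.54, 1.8, 0, 0, 0, 1.16], [-0.5, 1.82, 0, 0, 0, 1.16]],
])

```text
clock: 21.22
position: [0.533, -0.0664, 0.1864]
tool_rot: [-3.142, -0.001, 3.073]
force: [0.9, 0.2, -2.8]
grip_width: 0.0432
```

Emit:
servo_tool([
  [[-0.47, 1.83, 0, 0, 0, 1.16], [-0.43, 1.84, 0, 0, 0, 1.16], [0, 0, 0, 0, 0, 0], [0, 0, 0, 0, 0, 0]],
])

```text
clock: 21.72
position: [0.5433, -0.0308, 0.1856]
tool_rot: [-3.141, -0.004, 3.034]
force: [-4.7, 0.3, -5.9]
grip_width: 0.0433
```

```bash
python3 - <<'E'
from h import *
st()
s=bot.grab_frame("side"); crop(s,(215,100,335,250),"pics/d9.png",5)
t=bot.grab_frame("top"); crop(t,(200,130,310,240),"pics/a9.png",5)
plan([.598,-.0365,.187],3.034,1)
E
```

```text
t 21.73 p [ 0.5433 -0.0308  0.1856] rpy [-3.141 -0.004  3.034] F [-4.71  0.35 -5.9 ] w 0.0433
[-5.5, 0.04, -0.15, -0.03, -0.22, -0.03]
```

View pics/d9.png

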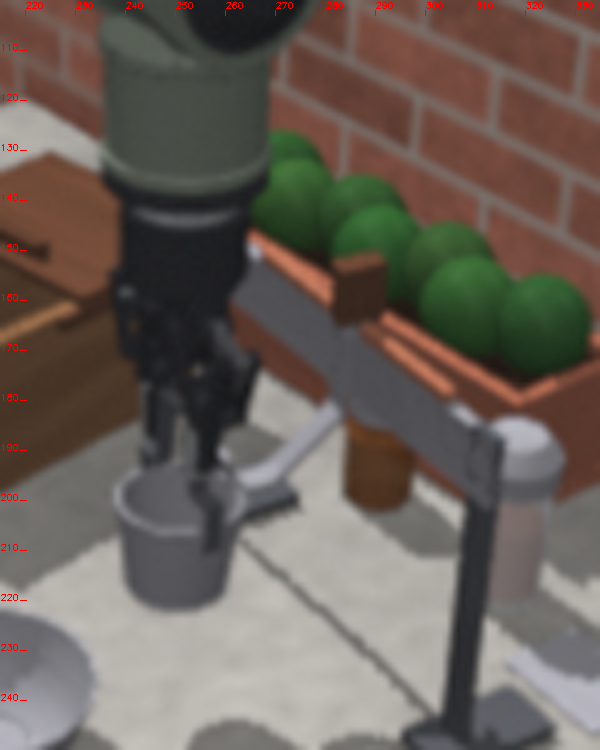

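View pics/a9.png

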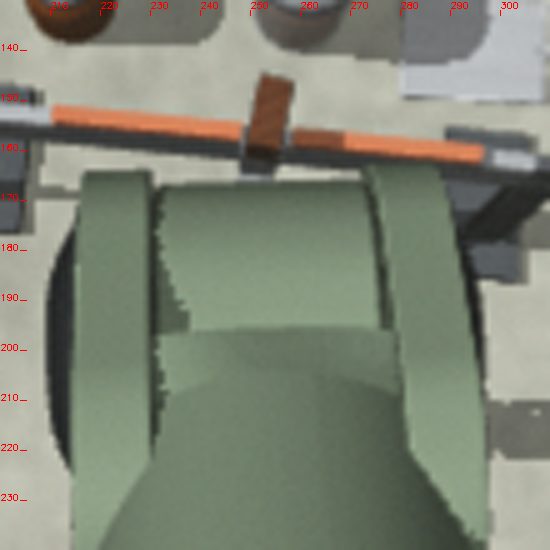

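There is −4.7 N in x: the pail's rim (z≈0.157) is touching the curl from outside. The rim has to pass under the curl, so I back off and lower.

Emit:
servo_tool([
  [[0.5, 0, 0, 0, 0, 0], [1.0, 0, 0, 0, 0, 0], [1.0, 0, 0, 0, 0, 0], [0.5, 0, 1.0, 0, 0, 0], [0, 0, 1.0, 0, 0, 0]],
])

```text
clock: 22.45
position: [0.5147, -0.0277, 0.1661]
tool_rot: [3.142, 0.0, 3.033]
force: [0.5, 0.3, -2.8]
grip_width: 0.0435
```

Emit:
servo_tool([
  [[0, 0, 1.1, 0, 0, 0], [0, 0, 0, 0, 0, 0], [0, 0, 0, 0, 0, 0]],
])

```text
clock: 22.82
position: [0.5152, -0.0279, 0.1556]
tool_rot: [-3.142, -0.0, 3.033]
force: [0.4, -0.3, -1.9]
grip_width: 0.0432
```

```bash
python3 - <<'E'
from h import *
st()
s=bot.grab_frame("side"); crop(s,(225,140,315,240),"pics/d10.png",6)
O=np.array([.663,-.0437,.242]);u=np.array([.994,-.11,0])
for th in (0,.1):
  for d,z in [(-88,-70),(-67,-94),(-74,-94),(4,46)]:
    x=d*np.cos(th)-z*np.sin(th); zz=z*np.cos(th)+d*np.sin(th); X=O+u*x/1e3+[0,0,zz/1e3]; print(th,d,X.round(4),proj(s,X))
E
```

```text
t 22.82 p [ 0.5152 -0.0279  0.1556] rpy [-3.142 -0.     3.033] F [ 0.37 -0.27 -1.87] w 0.0432
0 -88 [ 0.5755 -0.034   0.172 ] [[259.1873431  191.64572569]]
0 -67 [ 0.5964 -0.0363  0.148 ] [[264.66648849 196.0936063 ]]
0 -74 [ 0.5894 -0.0356  0.148 ] [[262.78579933 196.73083629]]
0 4 [ 0.667  -0.0441  0.288 ] [[285.83084192 151.47793615]]
0.1 -88 [ 0.5829 -0.0348  0.1636] [[261.14773706 193.22242042]]
0.1 -67 [ 0.6061 -0.0374  0.1418] [[267.19329309 196.83359538]]
0.1 -74 [ 0.5991 -0.0366  0.1411] [[265.33157742 197.64731   ]]
0.1 4 [ 0.6624 -0.0436  0.2882] [[284.58727904 151.78931616]]
```

View pics/d10.png

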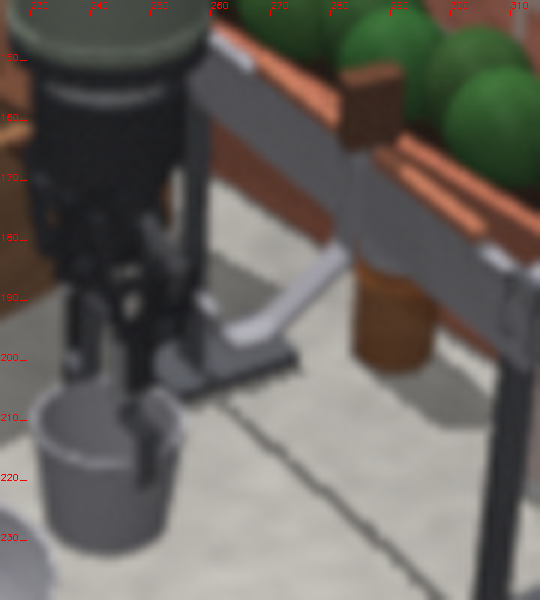

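```bash
python3 - <<'E'
from h import *
import pickle; t,s=pickle.load(open("f1.pkl","rb"))
for b in [(258.5,190),(259,190.5)]:
  for a in [(247.7,194),(247.7,195.5)]: print(a,b,tri(t,a,s,b))
crop(t,(235,140,265,205),"pics/tt.png",10)
s=bot.grab_frame("side"); crop(s,(250,165,295,205),"pics/ss.png",16)
E
```

```text
(247.7, 194) (258.5, 190) (array([ 0.5806603 , -0.03067829,  0.17468303]), np.float64(0.008313156646943083))
(247.7, 195.5) (258.5, 190) (array([ 0.57805283, -0.03144023,  0.17596506]), np.float64(0.005212801808722205))
(247.7, 194) (259, 190.5) (array([ 0.58143021, -0.03114176,  0.17268718]), np.float64(0.006899149471327887))
(247.7, 195.5) (259, 190.5) (array([ 0.57881201, -0.03190754,  0.17398423]), np.float64(0.0037942302865472195))
```

View pics/tt.png

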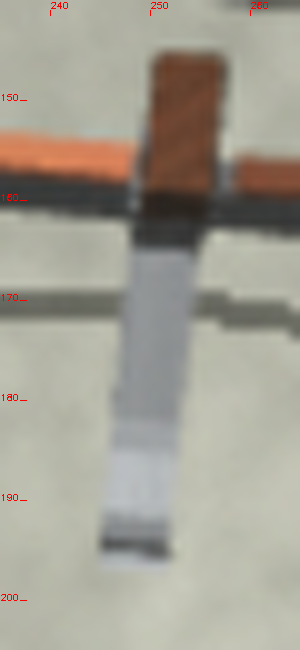

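View pics/ss.png

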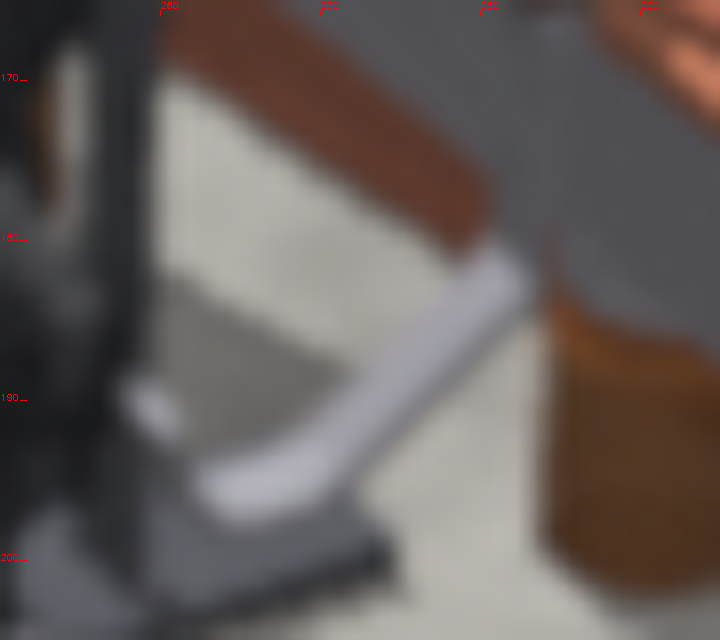

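Curl level part is at top px y 185–191.5, so its middle is about x=0.600 and the tip is at x≈0.580, z≈0.173. The bar is now at z≈0.188 and the rim at 0.126, so both clear. Advancing.

Emit:
servo_tool([
  [[-1.0, 0, 0, 0, 0, 0], [-1.0, 0, 0, 0, 0, 0], [-1.0, 0, 0, 0, 0, 0], [0, 0, 0, 0, 0, 0]],
])

```text
clock: 23.42
position: [0.5456, -0.0312, 0.1555]
tool_rot: [-3.142, 0.0, 3.033]
force: [0.1, -0.5, -3.1]
grip_width: 0.0435
```

Emit:
servo_tool([
  [[-0.6, 0, 0, 0, 0, 0], [-0.6, 0, 0, 0, 0, 0], [-0.6, 0, 0, 0, 0, 0], [0, 0, 0, 0, 0, 0]],
])

```text
clock: 23.92
position: [0.5631, -0.033, 0.1556]
tool_rot: [-3.142, 0.0, 3.033]
force: [-0.1, -0.3, -2.4]
grip_width: 0.0438
```

Emit:
servo_tool([
  [[-0.6, 0, 0, 0, 0, 0], [-0.6, 0, 0, 0, 0, 0], [-0.4, 0, 0, 0, 0, 0], [0, 0, 0, 0, 0, 0]],
])

```text
clock: 24.42
position: [0.5789, -0.0348, 0.1556]
tool_rot: [-3.142, 0.0, 3.033]
force: [-1.7, -0.7, -2.6]
grip_width: 0.0435
```

```bash
python3 - <<'E'
from h import *
st()
s=bot.grab_frame("side"); crop(s,(225,140,315,240),"pics/d11.png",6)
E
```

```text
t 24.43 p [ 0.5789 -0.0348  0.1556] rpy [-3.142  0.     3.033] F [-1.68 -0.72 -2.6 ] w 0.0435
```

View pics/d11.png

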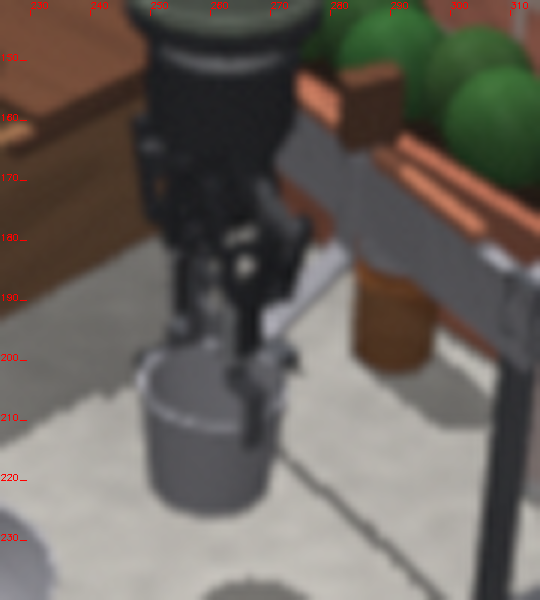

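Emit:
servo_tool([
  [[-0.3, 0, 0, 0, 0, 0], [-0.3, 0, 0, 0, 0, 0], [0, 0, 0, 0, 0, 0]],
])

```text
clock: 24.85
position: [0.5848, -0.0354, 0.1557]
tool_rot: [-3.142, 0.0, 3.033]
force: [-0.1, -0.1, -2.2]
grip_width: 0.0435
```

Emit:
servo_tool([
  [[-0.4, 0, 0, 0, 0, 0], [-0.4, 0, 0, 0, 0, 0], [0, 0, 0, 0, 0, 0]],
])

```text
clock: 25.22
position: [0.5928, -0.0363, 0.1556]
tool_rot: [-3.142, 0.0, 3.033]
force: [0.6, -0.5, -2.7]
grip_width: 0.0436
```

Emit:
servo_tool([
  [[-0.4, 0, 0, 0, 0, 0], [-0.3, 0, 0, 0, 0, 0], [0, 0, 0, 0, 0, 0]],
])

```text
clock: 25.6
position: [0.5997, -0.037, 0.1556]
tool_rot: [-3.142, 0.0, 3.033]
force: [-0.6, -0.4, -2.4]
grip_width: 0.0436
```

Emit:
servo_tool([
  [[0, 0, 0.6, 0, 0, 0], [0, 0, 0.6, 0, 0, 0], [0, 0, 0.6, 0, 0, 0], [0, 0, 0, 0, 0, 0]],
])

```text
clock: 26.1
position: [0.5992, -0.037, 0.1371]
tool_rot: [-3.141, -0.001, 3.033]
force: [-0.6, 0.2, -2.2]
grip_width: 0.0434
```

Emit:
servo_tool([
  [[0, 0, 0.5, 0, 0, 0], [0, 0, 0.3, 0, 0, 0], [0, 0, 0, 0, 0, 0]],
])

```text
clock: 26.48
position: [0.5994, -0.037, 0.1295]
tool_rot: [-3.141, -0.0, 3.033]
force: [0.5, -1.2, -2.0]
grip_width: 0.0431
```

```bash
python3 - <<'E'
from h import *
st()
s=bot.grab_frame("side"); crop(s,(225,140,315,240),"pics/d12.png",6)
E
```

```text
t 26.48 p [ 0.5994 -0.037   0.1295] rpy [-3.141 -0.     3.033] F [ 0.45 -1.18 -1.97] w 0.0431
```

View pics/d12.png

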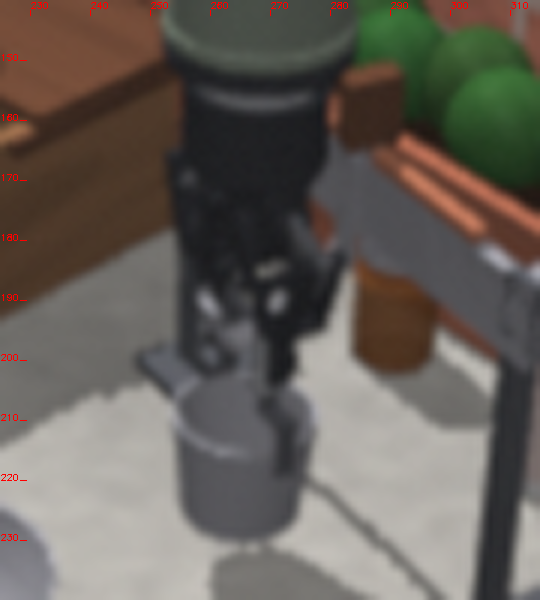

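The curl tip at (259,190) is visible through the bail, under the bar. Lowering in small steps.

Emit:
servo_tool([
  [[0, 0, 0.3, 0, 0, 0], [0, 0, 0.3, 0, 0, 0], [0, 0, 0, 0, 0, 0]],
])

```text
clock: 26.9
position: [0.5994, -0.037, 0.1234]
tool_rot: [-3.142, -0.0, 3.033]
force: [-0.4, 0.4, -2.6]
grip_width: 0.0436
```

Emit:
servo_tool([
  [[0, 0, 0.2, 0, 0, 0], [0, 0, 0.2, 0, 0, 0], [0, 0, 0, 0, 0, 0]],
])

```text
clock: 27.28
position: [0.5995, -0.037, 0.1195]
tool_rot: [-3.142, -0.0, 3.033]
force: [-0.5, 0.0, -1.6]
grip_width: 0.0432
```

Emit:
servo_tool([
  [[0, 0, 0.15, 0, 0, 0], [0, 0, 0, 0, 0, 0]],
])

```text
clock: 27.52
position: [0.5995, -0.037, 0.1181]
tool_rot: [-3.142, -0.0, 3.033]
force: [-0.3, -0.4, -2.7]
grip_width: 0.0435
```

Emit:
servo_tool([
  [[0, 0, 0.15, 0, 0, 0], [0, 0, 0, 0, 0, 0]],
])

```text
clock: 27.78
position: [0.5999, -0.0371, 0.1168]
tool_rot: [3.142, 0.001, 3.033]
force: [1.6, -0.8, -0.1]
grip_width: 0.0435
```

Emit:
servo_tool([
  [[0, 0, 0.15, 0, 0, 0], [0, 0, 0, 0, 0, 0]],
])

```text
clock: 28.02
position: [0.5998, -0.0371, 0.1153]
tool_rot: [-3.142, 0.001, 3.033]
force: [2.4, 0.4, 1.7]
grip_width: 0.0435
```

Emit:
servo_tool([
  [[0, 0, 0.15, 0, 0, 0], [0, 0, 0, 0, 0, 0]],
])

```text
clock: 28.28
position: [0.6006, -0.0373, 0.1144]
tool_rot: [3.142, 0.002, 3.033]
force: [4.4, -1.9, 8.6]
grip_width: 0.0436
```

Emit:
servo_tool([
  [[0, 0, 0.15, 0, 0, 0], [0, 0, 0, 0, 0, 0]],
])

```text
clock: 28.52
position: [0.6014, -0.0376, 0.1136]
tool_rot: [3.142, 0.004, 3.033]
force: [6.3, -2.6, 14.2]
grip_width: 0.0434
```

Emit:
servo_tool([
  [[0, 0, -0.15, 0, 0, 0], [-0.1, 0, 0, 0, 0, 0], [0, 0, 0, 0, 0, 0], [0, 0, 0, 0, 0, 0]],
])

```text
clock: 29.02
position: [0.6008, -0.0373, 0.1138]
tool_rot: [-3.141, 0.0, 3.033]
force: [2.9, -2.1, 6.5]
grip_width: 0.0436
```

```bash
python3 - <<'E'
from h import *
st()
s=bot.grab_frame("side"); crop(s,(225,140,315,240),"pics/d13.png",6)
E
```

```text
t 29.02 p [ 0.6008 -0.0373  0.1138] rpy [-3.141  0.     3.033] F [ 2.9  -2.06  6.5 ] w 0.0436
```

View pics/d13.png

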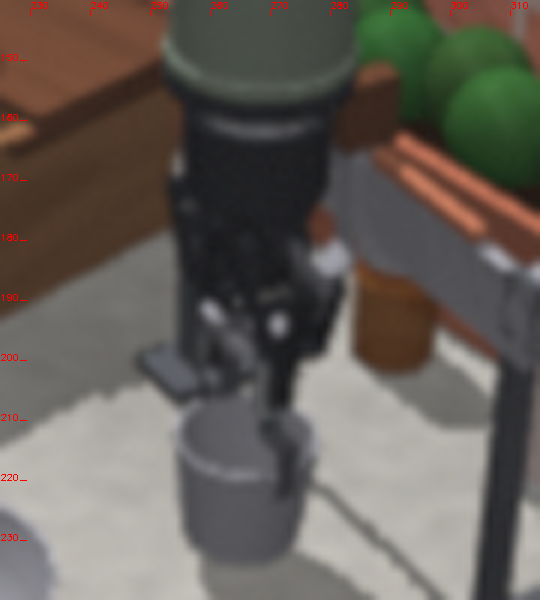

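Tip at (259.5,192) shows through the bail, so the bar is inside the curl. Releasing.

Emit:
servo_tool([
  [[0, 0, 0, 0, 0, 0], [0, 0, 0, 0, 0, 0], [0, 0, 0, 0, 0, 0], [0, 0, 0, 0, 0, 0]],
], grip=0.15, squeeze=20)

```text
clock: 29.58
position: [0.6004, -0.0371, 0.1136]
tool_rot: [-3.142, -0.0, 3.033]
force: [0.2, -0.1, -0.5]
grip_width: 0.049
```

Emit:
servo_tool([
  [[0, 0, 0, 0, 0, 0], [0, 0, 0, 0, 0, 0], [0, 0, 0, 0, 0, 0], [0, 0, 0, 0, 0, 0]],
], grip=0.6)

```text
clock: 30.08
position: [0.6005, -0.0371, 0.1137]
tool_rot: [3.142, -0.0, 3.033]
force: [0.9, 0.4, 0.0]
grip_width: 0.0684
```

```bash
python3 - <<'E'
from h import *
st()
s=bot.grab_frame("side"); crop(s,(225,140,315,240),"pics/d14.png",6)
E
```

```text
t 30.07 p [ 0.6005 -0.0371  0.1137] rpy [ 3.142 -0.     3.033] F [0.9  0.42 0.03] w 0.0684
```

View pics/d14.png

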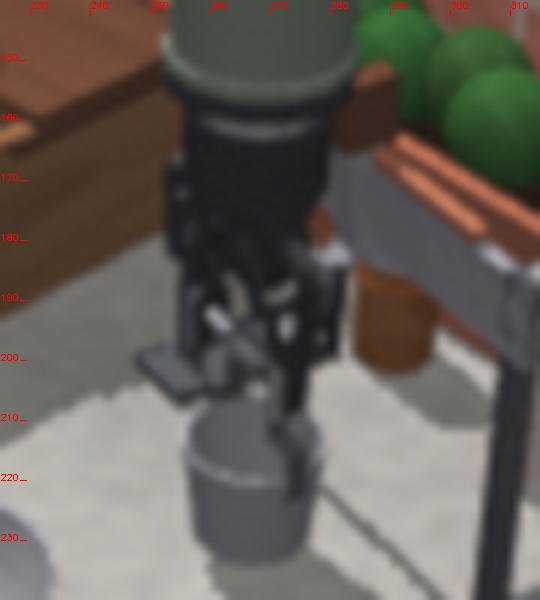

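The pail hangs free, bail on the curl. Retracting straight up.

Emit:
servo_tool([
  [[0, 0, -0.5, 0, 0, 0], [0, 0, -1.0, 0, 0, 0], [0, 0, -1.0, 0, 0, 0], [0, 0, -1.0, 0, 0, 0], [0, 0, -1.0, 0, 0, 0]],
], grip=0.7)

```text
clock: 30.75
position: [0.6006, -0.0371, 0.1596]
tool_rot: [3.141, 0.0, 3.033]
force: [-0.5, 0.5, 0.2]
grip_width: 0.0727
```

Emit:
servo_tool([
  [[0, 0, -2.0, 0, 0, 0], [0, 0, -2.0, 0, 0, 0], [1, 0, -3.0, 0, 0, 0], [2, 0, -3.0, 0, 0, 0], [3, 0, -2.0, 0, 0, 0]],
])

```text
clock: 31.38
position: [0.5407, -0.0306, 0.2803]
tool_rot: [3.141, 0.001, 3.033]
force: [0.3, -0.0, -0.5]
grip_width: 0.0731
```

Emit:
servo_tool([
  [[5, 0, 0, 0, 0, 0], [5, 0, 0, 0, 0, 0], [3, -3, 0, 0, 0, 0], [0, -5, 0, 0, 0, 0], [0, -5, 0, 0, 0, 0]],
])

```text
clock: 32.0
position: [0.3972, -0.147, 0.2796]
tool_rot: [3.141, 0.002, 3.034]
force: [0.9, -0.0, -0.4]
grip_width: 0.0722
```

Emit:
servo_tool([
  [[0, -5, 0, 0, 0, 0], [0, -5, 0, 0, 0, 0], [0, 0, 0, 0, 0, 0], [0, 0, 0, 0, 0, 0], [0, 0, 0, 0, 0, 0]],
])

```text
clock: 32.62
position: [0.3871, -0.2442, 0.2789]
tool_rot: [3.141, 0.0, 3.035]
force: [0.2, 0.5, -0.4]
grip_width: 0.073
```

```bash
python3 - <<'E'
from h import *
st()
s=bot.grab_frame("side"); crop(s,(225,140,325,240),"pics/d15.png",6)
t=bot.grab_frame("top"); cv2.imwrite("pics/t15.png",t["image"][:,:,::-1]); crop(t,(200,130,310,240),"pics/a15.png",5)
import pickle; pickle.dump((t,s),open("f2.pkl","wb"))
E
```

```text
t 32.62 p [ 0.3871 -0.2442  0.2789] rpy [3.141 0.    3.035] F [ 0.17  0.51 -0.4 ] w 0.073
```

View pics/d15.png

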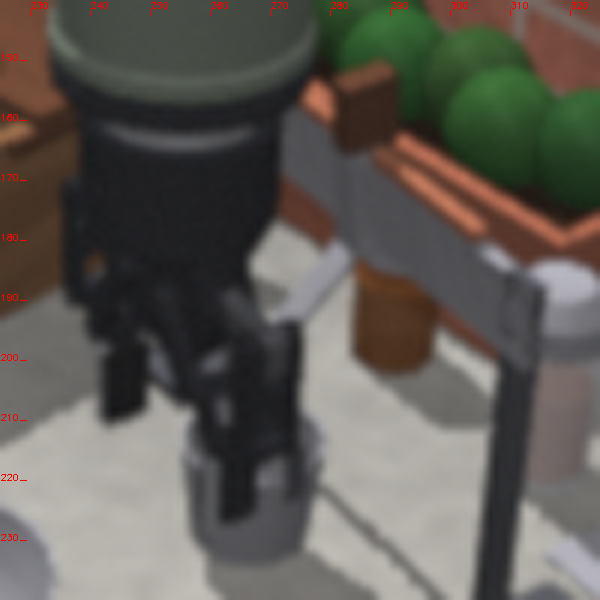

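View pics/a15.png

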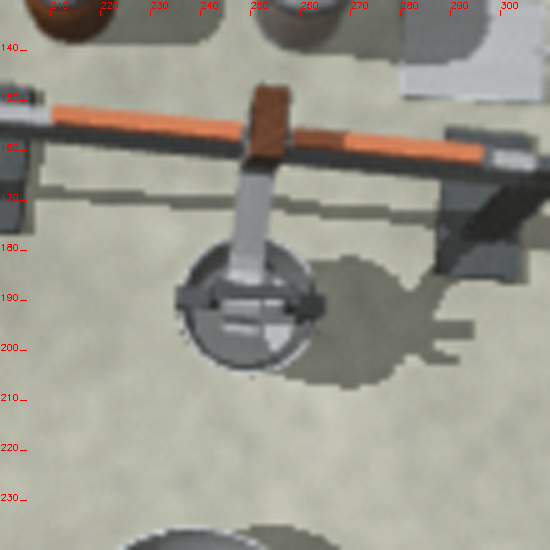

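View pics/t15.png

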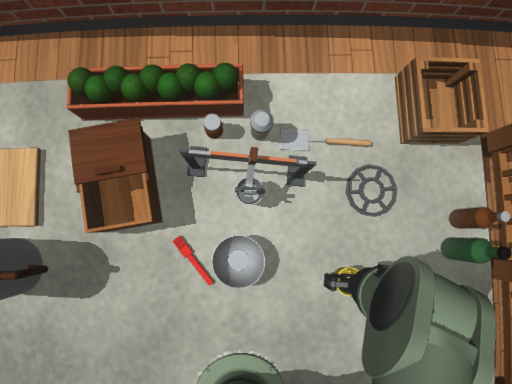

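The bail bar lies across the curl at top px (250,190) and the rest is undisturbed. I clear the side view for one last check of clearance and stillness.

Emit:
servo_tool([
  [[0, -4, 0, 0, 0, 0], [0, -4, 0, 0, 0, 0], [0, -4, 0, 0, 0, 0], [0, 0, 0, 0, 0, 0], [0, 0, 0, 0, 0, 0]],
])

```text
clock: 33.35
position: [0.3741, -0.3637, 0.2786]
tool_rot: [3.141, -0.0, 3.034]
force: [-0.3, -0.5, 0.1]
grip_width: 0.0726
```

```bash
python3 - <<'E'
from h import *
import pickle; t0,s0=pickle.load(open("f2.pkl","rb"))
st()
s=bot.grab_frame("side"); crop(s,(225,140,325,240),"pics/d16.png",6)
t=bot.grab_frame("top"); crop(t,(225,140,275,210),"pics/a16.png",8)
d=np.abs(t["image"].astype(int)-t0["image"].astype(int))[140:210,225:290].mean(); print("change",d)
b=onz(t,(250.3,189.7),.146); print("bar",b)
print("rim", onz(t,(249.3,190.7),.085))
E
```

```text
t 33.35 p [ 0.3741 -0.3637  0.2786] rpy [ 3.141 -0.     3.034] F [-0.29 -0.46  0.13] w 0.0726
change 6.0964835164835165
bar [ 0.59778348 -0.04091985  0.146     ]
rim [ 0.60159165 -0.04025608  0.085     ]
```

View pics/d16.png

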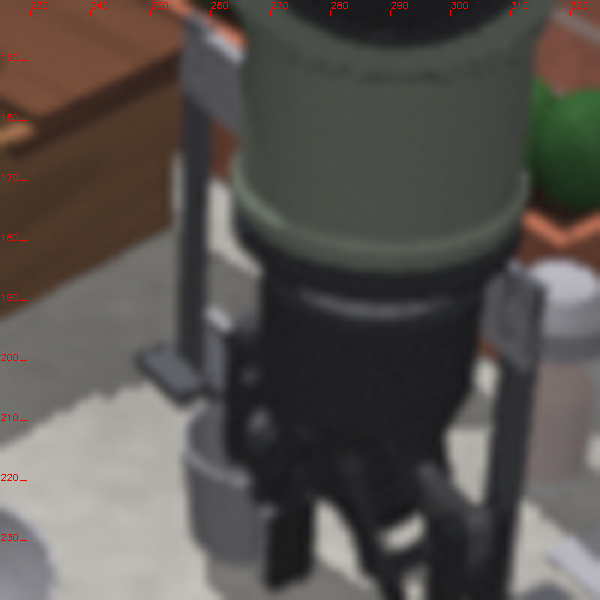

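View pics/a16.png

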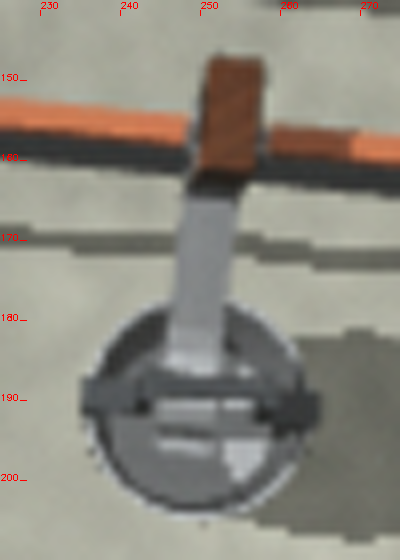

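Emit:
servo_tool([
  [[5, 0, 0, 0, 0, 0], [0, 5, 0, 0, 0, 0], [0, 5, 0, 0, 0, 0], [0, 0, 0, 0, 0, 0], [0, 0, 0, 0, 0, 0]],
])

```text
clock: 34.08
position: [0.3352, -0.2595, 0.279]
tool_rot: [-3.141, 0.001, 3.035]
force: [-0.2, 0.1, 1.0]
grip_width: 0.0727
```

Emit:
servo_tool([
  [[0, 0, 0, 0, 0, 0], [0, 0, 0, 0, 0, 0], [0, 0, 0, 0, 0, 0], [0, 0, 0, 0, 0, 0], [0, 0, 0, 0, 0, 0]],
])

```text
clock: 34.7
position: [0.3348, -0.2598, 0.2787]
tool_rot: [-3.142, -0.0, 3.033]
force: [0.5, -0.1, 0.1]
grip_width: 0.0723
```

```bash
python3 - <<'E'
from h import *
st()
a=bot.grab_frame("top"); ims=[a]
for _ in range(8): ims.append(bot.grab_frame("top"))
for i in (2,4,6,8): print(np.abs(ims[i]["image"].astype(int)-a["image"].astype(int))[140:210,225:290].mean(), np.abs(ims[i]["image"].astype(int)-a["image"].astype(int))[300:340,100:200].mean())
s=bot.grab_frame("side"); crop(s,(225,140,325,240),"pics/d17.png",6)
E
```

```text
t 34.7 p [ 0.3348 -0.2598  0.2787] rpy [-3.142 -0.     3.033] F [ 0.5  -0.13  0.07] w 0.0723
1.0937728937728939 1.06975
1.1017582417582417 1.0593333333333332
1.0998534798534798 1.07075
1.1027838827838827 1.0670833333333334
```

View pics/d17.png

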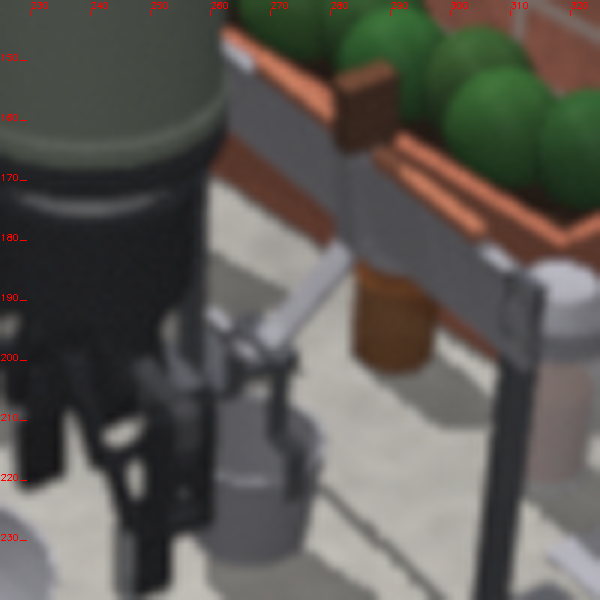

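The pail is still, since the frames differ only by noise. The bar (265–272,197) lies in the curl and the pail hangs with its bottom about 19 mm up. Handing in.

```bash
python3 -c "
from workcell import bot
print(bot.job_done())"
```

```text
the job is handed in; nothing more can be done
None
```

I lifted the S-hook off the bin wall, lowered it over the rail and slid it along the strip under about 6 N until it dropped into the notch, then let go. I then hung the grey steel pail by its bail on the lower curl, let go and handed the job in at about 35 s of the 72 s. `job_done` reports no verdict.

**What the last checks showed**
- **Hook:** it sat 8.0 mm below where it had touched the strip's top, and looked upright when released.
- **Pail:** the bar lies across the level part of the curl. By the bar height at release, the bottom is about 19 mm above the ledge.
- **Stillness and contact:** top-view frames over 0.4 s differed only by noise, and the robot's force reading was near zero, clear of everything.
- **Bystanders:** they looked unmoved in the top view. I did not measure this.

**What went wrong or disagreed**
- **Contact on the first approach:** with the pail too high, its rim pressed the outside of the curl with about 5 N. I backed off, passed the rim under the curl and went in lower.
- **Load while seating the bar:** the tool's upward force peaked at about 14 N, which with the pail's weight puts pail on hook at roughly 17 N against the 25 N limit.
- **Position estimates:** the two cameras differed by up to about 8 mm on the tip of the hook, so I settled the last millimetres by feel. One estimate put the hook's lean near 0.1 rad and others nearer upright. I did not measure it after hanging the pail.
- **Side view:** the arm hid part of the pail in the last pictures, so the clearance comes from the release height and was not seen directly.

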